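Put the jar away in the roll-top bread bin

TASK

Put the amber jar away: roll the bread bin's cover all the way open, stand the jar upright on the bin's floor behind the low rail, beside the tin that already stands at its left end, and roll the cover fully shut again. Set the jar down rather than dropping it, do not let the cover slam, and leave the tin, the tumbler and the mug where they stand.

Things in the scene. Friction and masses are not known exactly. Their poses are not given: they have to be found in the camera images.
- bin: Wooden roll-top bread bin fixed to the counter, a half barrel 400 mm deep, 370 wide, 235 high. Origin: centre of its underside; own x to its back, y to its left, z up; mouth to its -x, roughly facing the robot. End walls 15 mm thick, 340 mm apart. Floor 12 mm above the counter. Front sill 41 mm high (bin x -191 to -181 mm). Fixed shell (outer radius 204 mm) over the rear half.
- bin_axis (a point): Centre of the barrel, on the axis about which the cover rolls: 30 mm above the bin's origin; the axis runs along the bin's y. The end walls are half-discs of 199 mm radius about it.
- bin_rail (a point): Middle of the top of the low wooden rail that runs across the bin's floor from end wall to end wall: 8 mm thick, top 24 mm above the counter (12 above the floor), at bin x -66 mm. The floor behind it (greater bin x) is free from bin x -62 to +150 mm but for the tin.
- cover (a joint): Curved tambour cover of wooden slats, outer radius 191 mm, rolling about the bin's axis up and back under the shell. Rad: 0 shut (edge on the sill), 1.2 fully open (stop): its edge is then a roof edge at bin x -55 mm, 210 mm above the counter, and the floor behind the rail is reached only by a tool tilted in from the front. Friction holds it where it is left; it takes 1 to 6 N at the handle.
- cover_grip (a point): Grip point on the cover's handle, a wooden block 24 mm wide (bin y), 24 mm along the arc, sticking out 46 mm, mid-width near the cover's lower edge. The point is 222 mm from the axis, 15 mm inside the block's outer end; at cover value q: bin x = -222 cos(0.209+q), z = 30 + 222 sin(0.209+q) mm. Its flat sides face bin +-y; 150 mm free on each side.
- jar: Round closed jar of amber glass with a steel lid, 60 mm diameter, 85 mm high, about 0.22 kg, standing on the counter to the right of the bin; it may change places with the tumbler. Origin at the centre of its underside.
- tin: Low round aluminium tin, 62 mm diameter, 56 mm high, standing in the left part of the bin behind the rail (bin x -10 to 50 mm, y 100 to 130 mm), under the roof and so out of sight from above; the middle and right of the bin's floor are empty. Origin at the centre of its underside. To be left alone.
- tumbler: Open clear glass tumbler, 68 mm across the rim, 80 mm high, on the counter to the right of the bin, in the jar's place or beside it. Origin at the centre of its underside. To be left alone.
- mug: White mug with a handle, 80 mm diameter, 90 mm high, on the counter further right. Origin at the centre of its underside. To be left alone.

How it is judged (in metres and radians):
On the way, in this order (a step that is already met when the one before it is completed fails the run):
1. the cover has been rolled well open (joint above 1.05 rad) (value of joint cover above 1.05 rad), for 0.2 s.
2. the jar stands upright on the bin's floor behind the rail, let go (x of jar in the frame of bin between -0.036 and 0.14 m and y of jar in the frame of bin between -0.145 and 0.145 m and z of jar in the frame of bin between 0.007 and 0.017 m and angle between jar's own z axis and vertical below 0.1 rad and contact force between the fingers and jar below 0.1 N and value of joint cover above 0.7 rad), for 0.2 s.
At the end, for the whole second after the job is handed in: The cover is shut to within 0.04 rad (8 mm at its edge), and the jar stands upright (within 0.1 rad) and at rest on the bin's floor, wholly behind the rail and between the end walls (value of joint cover below 0.04 rad and x of jar in the frame of bin between -0.036 and 0.14 m and y of jar in the frame of bin between -0.145 and 0.145 m and z of jar in the frame of bin between 0.007 and 0.017 m and angle between jar's own z axis and vertical below 0.1 rad and linear speed of jar below 0.02 m/s); the robot touches nothing.
It fails at once if the jar is dropped (falls freely faster than 0.5 m/s) (linear speed of jar above 0.5 m/s and contact force between the fingers and jar below 0.1 N).
It fails at once if the jar is tipped over (more than 0.7 rad) (angle between jar's own z axis and vertical above 0.7 rad).
It fails at once if the cover is slammed (closing faster than 2 rad/s) (velocity of joint cover below -2 rad/s).
It fails at once if the tin, the tumbler or the mug is pushed more than 20 mm (distance of any of tin, tumbler, mug from where it was at the start of the episode above 0.02 m).
It also fails if it takes over 72 s, if anything falls off the work surface, if the arm or the gripper's body presses on something with over 40 N, if the wrist force passes 120 N, or if a joint passes its speed limit or range.

ROBOT

A 7-joint arm with a two-finger parallel gripper is mounted at the origin on the work surface. World frame = base frame: x ahead of the robot, y to its left, z up, the work surface at z = 0. Lengths are in mm, angles in rad, forces in N, time in s.
With the tool pointing down it reaches from about 400 to 925 mm from the base axis. Payload 4.1 kg.
Tool frame: the origin (TCP) lies midway between the tips of the shut fingers; the grasp point (between the pads) lies 19 mm behind it; z points along the fingers, y is the line along which they close (so a half turn about z gives the same grasp; the last joint's range is limited). The gripper opens to 85 mm and grips with 20 to 120 N. Pads are 22 mm wide; open, the fingers measure 114 mm over their backs; the gripper's body (76 mm by 85 mm) begins 54 mm behind the grasp point. The pads swing forward as they close: fully open they stand 13 mm farther back than shut.
Start: joints at [1.184, 0.398, 0.045, 1.537, -0.019, 1.207, -0.051], TCP at [184.535, -623.29, 231.347] pointing down, gripper open.
Joint ranges: [-2.82, 2.82], [-0.49, 2.23], [-1.37, 1.46], [0, 2.46], [-1.36, 4.5], [0.23, 2], [-2.94, 2.94]. Speed limits (rad/s): [2.57, 2.57, 3.14, 3.14, 3.14, 3.14, 3.14].

INTERFACE

Orientations are given as a unit quaternion [w, x, y, z].
In Python, from plant import ctrl gives the robot as it stands.
- The arm moves only by the tool play_rows, never from a script. Its argument "targets" is one flat list of numbers, 7 for each row, row after row: the turn, a rotation vector about the world's x, y, z in rad, then the shift along the world's x, y, z in mm, then the opening, from 0 (shut) to 1 (fully open). A call has 1 to 20 rows; each row is the pose to reach, as a shift and turn from the pose commanded when the call began; what a row does not reach only later rows make up. A row lasts 1/8 s, in which the tool goes at most 62.5 mm and 10.7 degrees, less where a joint would pass 70% of its speed; a pose out of reach is approached as far as the arm can. A call with a gripper value outside its range is refused whole. The fingers move at their own pace and stop on an object; "squeeze" is the grip in N (left out, the last holds). Time passes only in rows, so rows that repeat a pose let the fingers close. It gives the time, the measured TCP pose, the force, the opening and the grip force at its end, in the units of the state.
- ctrl.state(): the state, without advancing time (a new reading comes with each control period).
- ctrl.get_image(name): name is "side" or "top"; returns a dict with "color" (420x560x3 uint8, red, green, blue), "depth" (420x560 float32, mm along the optical axis (not along the pixel's ray), 0 where there is no reading), "camera_matrix" (3x3 intrinsics, pixels), "k1" (the pictures are not rectified: a ray, as slopes to the right and down, at radius r is drawn at 1 + k1 r^2 times it, then the intrinsics apply), "camera_from_world" (4x4, takes a point from world to camera coordinates). Camera axes: x right, y up, looking along -z (the intrinsics and any distortion apply to the point x, -y, -z); pixel columns grow to the right and rows downward; lengths in mm; the calibration is good to about 2 mm. A picture is of the moment at which its call begins.
- ctrl.job_done(): hands the job in; it is judged then, once.
The state is a dict: "t": time; "joint_positions": joint angles; "qvel": joint speeds; "effort": joint torques, N m; "tcp_pos": TCP position; "orientation": TCP orientation; "contact_force": force on the tool from outside, world axes, zero at the start; "ft_torque": the same for the moment, N m; "grip_width": finger opening in mm; "grip_force": force on a finger pad.
Only numpy, scipy, OpenCV 4.12 (cv2) and the standard library are available. Lean on these libraries where they do the work, as an engineer would, in place of code of your own. Each camera call takes 0.05 s, during which the arm holds its last target. There are 200 camera calls.

## Working session

There is one attempt and no reset: what is moved stays moved. The work goes in short steps, Python scripts to look and compute and a tool call to move; the robot and the scene stay as the last step left them, time stands still between calls to the robot, and variables do not carry over. Pictures are saved under pics/ and viewed, at most 10 in all, crops included, and the job is handed in when it is done.

Besides the shell and the picture viewer there is one more tool, called as a command line: name --argument value ..., lists and objects as JSON in quotes. play_rows: Moves the arm, as the interface text tells. Its arguments: {"type":"object","properties":{"targets":{"type":"array","items":{"type":"number"}},"squeeze":{"type":"number"}},"required":["targets"]}

```bash
mkdir -p pics; ls; cat > h.py <<'E'
import numpy as np, cv2
from plant import ctrl
def snap(n,f=None):
    im=ctrl.get_image(n)
    if f: cv2.imwrite('pics/'+f,im['color'][:,:,::-1])
    return im
def und(im,uv):
    K=im['camera_matrix'];d=np.array([im['k1'],0,0,0,0.])
    return cv2.undistortPoints(np.array(uv,float).reshape(-1,1,2),K,d).reshape(-1,2)
def ray(im,uv):
    T=np.linalg.inv(im['camera_from_world']);p=und(im,[uv])[0]
    d=T[:3,:3]@np.array([p[0],-p[1],-1]);return T[:3,3],d
def px(im,u,v):
    o,d=ray(im,(u,v));return o+d*im['depth'][int(v),int(u)]
def cloud(im):
    h,w=im['depth'].shape;vv,uu=np.mgrid[:h,:w]
    p=und(im,np.stack([uu,vv],-1).reshape(-1,2)).reshape(h,w,2);z=im['depth']
    c=np.stack([p[...,0]*z,-p[...,1]*z,-z],-1);T=np.linalg.inv(im['camera_from_world'])
    return c@T[:3,:3].T+T[:3,3]
E
python3 - <<'E'
from h import *
for n in('side','top'):
    im=snap(n,n+'0.png');print(n,im['camera_from_world'].round(3).tolist(),im['k1'],im['camera_matrix'].tolist())
print(ctrl.state())
E
```

```text
pics
side [[0.7, 0.714, 0.003, -376.221], [-0.681, 0.665, 0.307, 413.174], [0.217, -0.217, 0.952, -1536.112], [0.0, 0.0, 0.0, 1.0]] -0.11724713304808229 [[524.2078626141738, 0.0, 271.9602676674615], [0.0, 524.2078626141738, 210.5309125307527], [0.0, 0.0, 1.0]]
top [[-0.013, -1.0, 0.013, -66.942], [0.993, -0.011, 0.113, -610.345], [-0.113, 0.015, 0.993, -971.721], [0.0, 0.0, 0.0, 1.0]] 0.0027987433950642073 [[443.66019218525554, 0.0, 284.31213644457523], [0.0, 443.66019218525554, 209.20798635925448], [0.0, 0.0, 1.0]]
{'t': 0.1, 'joint_positions': array([ 1.18398084,  0.39907351,  0.04502642,  1.53774872, -0.01871338,
        1.20693089, -0.05068074]), 'qvel': array([-6.76222197e-04, -2.47151502e-03, -5.19046098e-06, -2.29558010e-03,
       -6.93303061e-05, -3.57039904e-04, -1.17955788e-03]), 'effort': array([ 2.56551197e-03, -4.76264298e+01,  1.36962399e+00, -2.54951423e+01,
        1.19054300e-02,  4.97096364e-03, -3.33767531e-06]), 'tcp_pos': array([ 184.37766809, -622.70057003,  230.39828205]), 'orientation': array([-8.51695063e-04,  9.89653030e-01,  1.43478657e-01, -1.75162192e-04]), 'contact_force': array([-0.30603383, -0.43186648,  0.42212946]), 'ft_torque': array([ 0.03022507,  0.05195954, -0.00902527]), 'grip_force': 0.0, 'grip_width': 85.3084126954228}
```

View pics/side0.png

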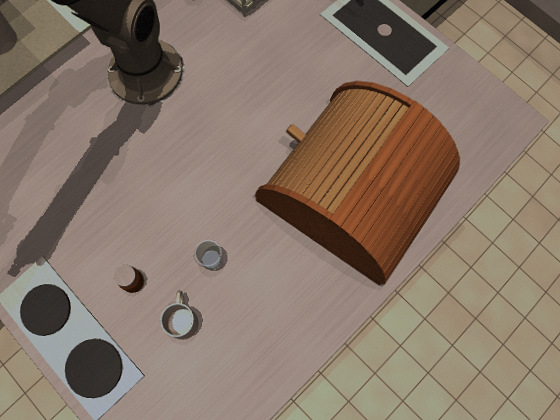

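View pics/top0.png

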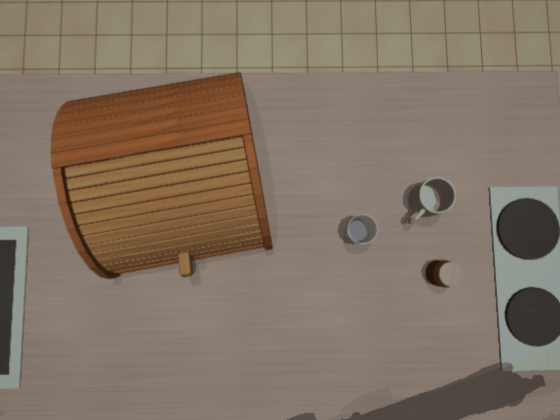

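The side view shows the handle at (296,133), the jar lid at (125,272), the tumbler at (208,254) and the mug at (178,320). The top view shows the handle at (185,264), the lid at (450,273), the tumbler at (361,229) and the mug at (437,195).

```bash
cat > m.py <<'E'
from h import *
from scipy.optimize import least_squares
S=snap('side');T=snap('top')
def tri(a,b):
    A=[];B=[]
    for o,d in(ray(S,a),ray(T,b)):
        d=d/np.linalg.norm(d);P=np.eye(3)-np.outer(d,d);A.append(P);B.append(P@o)
    return np.linalg.lstsq(np.vstack(A),np.hstack(B),rcond=None)[0]
cs,ct=cloud(S),cloud(T)
for nm,c,im in(('S',cs,S),('T',ct,T)):
    P=c[(c[...,2]>60)&(c[...,2]<260)&(c[...,0]>350)&(c[...,1]>-150)&(im['depth']>0)]
    # bin: barrel fit on cover/shell; residual to nearest of radius 191,204
    def f(p):
        ca,sa=np.cos(p[2]),np.sin(p[2]);d=P[:,:2]-p[:2];x=d@[ca,sa]
        r=np.hypot(x,P[:,2]-30);m=np.where(x>-20,204,191)
        return r-m
    c0=P.mean(0);best=None
    for y0 in(-.15,0.,.15):
        s=least_squares(f,[c0[0],c0[1],y0],loss='soft_l1',f_scale=2)
        if best is None or s.cost<best.cost:best=s
    p=best.x;ca,sa=np.cos(p[2]),np.sin(p[2]);d=P[:,:2]-p[:2]
    x=d@[ca,sa];y=d@[-sa,ca];r=np.hypot(x,P[:,2]-30)
    k=(r>150)&(r<215);ym=np.percentile(y[k],[.3,99.7]);mid=ym.mean()
    o=p[:2]+mid*np.array([-sa,ca])
    print(nm,'bin',o.round(1),'yaw',p[2].round(4),'width',np.ptp(ym).round(1),'res',np.median(abs(best.fun)).round(2))
    h=(r>215)&(r<245)&(abs(y-mid)<60)&(x<0)
    if h.sum(): print(' handle y',np.percentile(y[h]-mid,[5,95]).round(1),'ang',np.percentile(np.arctan2(P[h][:,2]-30,-x[h]),[5,95]).round(3))
    Q=c[(c[...,2]>10)&(c[...,1]<-150)&(c[...,0]>350)&(c[...,0]<900)&(c[...,2]<120)&(c[...,1]>-800)]
    Q=Q.astype(np.float32);
    _,l,cc=cv2.kmeans(Q[:,:2].copy(),3,None,(3,50,.1),10,cv2.KMEANS_PP_CENTERS)
    for i in range(3):
        q=Q[l[:,0]==i];t=q[q[:,2]>np.percentile(q[:,2],98)-6]
        print(' obj',len(q),'top z',np.median(t[:,2]).round(1),cv2.minEnclosingCircle(t[:,:2].copy()),t.mean(0).round(1))
print('handle end tri',tri((291,128),(185,274)).round(1),'jar lid',tri((125,272),(450,273)).round(1))
E
python3 m.py
```

```text
S bin [685.6 167.8] yaw 0.1675 width 369.9 res 1.68
 handle y [-11.9  10.4] ang [0.308 0.396]
 obj 1770 top z 89.1 ((551.5379028320312, -413.4258117675781), 117.89298248291016) [ 552.6 -413.9   89.6]
 obj 2926 top z 20.2 ((559.6453247070312, -639.6554565429688), 72.00373840332031) [ 560.6 -640.5   20.5]
 obj 1462 top z 20.5 ((363.5768127441406, -640.3642578125), 64.64066314697266) [ 382.8 -640.6   20.8]
T bin [687.6 169. ] yaw 0.1698 width 367.9 res 1.1
 handle y [-11.4  10.3] ang [0.3   0.385]
 obj 3055 top z 17.9 ((560.0715942382812, -639.0121459960938), 72.11064147949219) [ 560.6 -638.8   18.1]
 obj 2465 top z 87.0 ((546.3607788085938, -349.4369201660156), 140.28997802734375) [ 546.7 -414.7   87.4]
 obj 1621 top z 17.8 ((372.40936279296875, -634.3850708007812), 63.38108825683594) [ 383.5 -636.1   17.9]
handle end tri [469.1 135.3 102.9] jar lid [ 462.6 -418.4  105. ]
```

```bash
cat > m2.py <<'E'
from h import *
O=np.array([686.6,168.4]);yaw=.1687;ca,sa=np.cos(yaw),np.sin(yaw)
for n in('side','top'):
    im=snap(n);c=cloud(im);ok=im['depth']>0
    d=c[...,:2]-O;x=d@[ca,sa];y=d@[-sa,ca];z=c[...,2]
    r=np.hypot(x,z-30)
    h=ok&(r>210)&(r<250)&(abs(y)<40)&(x<0)&(z>30)
    a=np.arctan2(z-30,-x)[h]
    print(n,'handle n',h.sum(),'y',np.percentile(y[h],[2,98]).round(1),'r',np.percentile(r[h],[50,98]).round(1),'ang',np.percentile(a,[2,25,50,75,98]).round(3))
    m=(ok&(z>30)&(z<120)&(c[...,1]<-150)&(c[...,1]>-540)&(c[...,0]>400)&(c[...,0]<760)).astype(np.uint8)
    N,l,st,_=cv2.connectedComponentsWithStats(m)
    for i in range(1,N):
        if st[i,4]<60:continue
        q=c[l==i].astype(np.float32);zt=np.percentile(q[:,2],95);t=q[q[:,2]>zt-8]
        ce,R=cv2.minEnclosingCircle(t[:,:2].copy())
        print(' obj',st[i],'ztop',zt.round(1),'mean',t.mean(0).round(1),'circ',np.round(ce,1),round(R,1))
E
python3 m2.py
```

```text
side handle n 130 y [-11.7  12.2] r [225.4 239.6] ang [0.294 0.357 0.373 0.384 0.396]
 obj [195 240  27  29 363] ztop 83.6 mean [ 558.5 -240.8   80.4] circ [ 559.3 -241.5] 34.1
 obj [114 265  28  26 569] ztop 89.1 mean [ 459.3 -426.7   86.2] circ [ 458.9 -427.2] 27.2
 obj [161 291  36  48 546] ztop 93.3 mean [ 629.7 -404.6   90.4] circ [ 628.5 -405.9] 40.8
top handle n 194 y [-11.6  11.4] r [225.9 236.9] ang [0.292 0.358 0.375 0.381 0.391]
 obj [408 177  48  47 912] ztop 90.5 mean [ 630.3 -405.5   88.5] circ [ 630.8 -404.5] 40.3
 obj [346 214  33  31 414] ztop 81.5 mean [ 560.8 -243.6   79.1] circ [ 560.  -242.4] 34.0
 obj [429 260  35  28 757] ztop 86.9 mean [ 461.  -426.2   84.6] circ [ 460.4 -427.1] 27.3
```

```bash
cat > p.py <<'E'
from h import *
from scipy.spatial.transform import Rotation as R
O=np.array([686.6,168.4]);YAW=.1687;ca,sa=np.cos(YAW),np.sin(YAW)
def binw(x,y,z): return np.array([O[0]+x*ca-y*sa,O[1]+x*sa+y*ca,z])
def pose(g,yaw,p,off=19):
    """grasp point (world), yaw of approach, pitch below horizontal -> TCP pos, rotation"""
    z=np.array([np.cos(p)*np.cos(yaw),np.cos(p)*np.sin(yaw),-np.sin(p)])
    y=np.array([np.sin(yaw),-np.cos(yaw),0]);x=np.cross(y,z)
    return np.asarray(g)+off*z,R.from_matrix(np.stack([x,y,z],1)),z
def handle(q,r=222): a=.209+q; return binw(-r*np.cos(a),0,30+r*np.sin(a))
def rows(ws):
    s=ctrl.state();w,x,y,z=s['orientation'];R0=R.from_quat([x,y,z,w]);p0=s['tcp_pos']
    for g,yaw,p,*b in ws:
        t,Rt,zz=pose(g,yaw,p);t=t-zz*(b[0] if b else 0)
        print((Rt*R0.inv()).as_rotvec().round(3).tolist(),(t-p0).round(0).astype(int).tolist())
def st():
    s=ctrl.state();w,x,y,z=s['orientation'];m=R.from_quat([x,y,z,w]).as_matrix()
    g=s['tcp_pos']-19*m[:,2];d=g[:2]-O
    print('t',round(s['t'],2),'tcp',s['tcp_pos'].round(1),'grasp bin',[round(float(v),1) for v in(d@[ca,sa],d@[-sa,ca],g[2])],'yaw',np.arctan2(m[1,2],m[0,2]).round(3),'pitch',np.arcsin(-m[2,2]).round(3),'F',s['contact_force'].round(1),'w',round(s['grip_width'],1),'gf',round(s['grip_force'],1),'q',s['joint_positions'].round(2))
E
python3 - <<'E'
from p import *
st()
h=handle(.115)
rows([((430,-330,330),-.2,1.2),((400,0,260),YAW,.9),(h,YAW,.75,110),(h,YAW,.75)])
E
```

```text
t 0.3 tcp [ 184.4 -623.1  231. ] grasp bin [-627.9, -696.0, 250.0] yaw 1.978 pitch 1.57 F [ 0.2 -0.1  1.2] w 85.8 gf 0.0 q [ 1.18  0.4   0.05  1.54 -0.02  1.21 -0.05]
[0.016, -0.374, -0.482] [252, 292, 81]
[0.151, -0.654, -0.115] [227, 625, 14]
[0.185, -0.8, -0.113] [229, 745, -68]
[0.185, -0.8, -0.113] [308, 759, -143]
```

play_rows --targets '[0.03,-0.15,-0.05,60,75,20,1,0.05,-0.3,-0.1,120,150,50,1,0.05,-0.35,-0.1,180,220,70,1,0.08,-0.4,-0.11,250,290,80,1,0.1,-0.45,-0.11,250,350,60,1,0.12,-0.55,-0.11,245,410,50,1,0.15,-0.65,-0.115,240,470,35,1,0.15,-0.65,-0.115,230,530,25,1,0.15,-0.65,-0.115,227,590,15,1,0.15,-0.7,-0.115,227,640,0,1,0.17,-0.75,-0.113,228,690,-30,1,0.185,-0.8,-0.113,229,745,-68,1,0.185,-0.8,-0.113,229,745,-68,1,0.185,-0.8,-0.113,229,745,-68,1,0.185,-0.8,-0.113,229,745,-68,1]'

```text
t: 2.17
tcp_pos: [473.3, 138.0, 216.4]
orientation: [-0.027, 0.923, 0.078, 0.375]
contact_force: [0.1, -0.2, 0.4]
grip_width: 85.5
grip_force: 0.0
```

```bash
python3 - <<'E'
from p import *
st();h=handle(.115)
rows([(h,YAW,.75,110),(h,YAW,.75,60),(h,YAW,.75)])
E
```

```text
t 2.17 tcp [473.3 138.  216.4] grasp bin [-228.6, 6.1, 230.0] yaw 0.156 pitch 0.799 F [ 0.1 -0.2  0.4] w 85.5 gf 0.0 q [ 0.96 -0.48 -1.18  2.46 -1.36  0.3  -0.54]
[0.016, -0.047, 0.004] [-60, -16, -54]
[0.016, -0.047, 0.004] [-24, -10, -88]
[0.016, -0.047, 0.004] [20, -3, -129]
```

```bash
cat > fk.py <<'E'
import numpy as np, itertools
from scipy.spatial.transform import Rotation as R
from scipy.optimize import least_squares
def Rz(a):return R.from_euler('z',a).as_matrix()
def Ry(a):return R.from_euler('y',a).as_matrix()
def fk(q,p,s):
    h,L1,a,e,L2,b,L3,c1,c7,hx=p
    M=Rz(s[0]*q[0]+c1);P=np.array([0,0,h])+M@[hx,0,0]
    M=M@Ry(q[1]);M=M@Rz(s[1]*q[2]);P=P+M@[a,0,L1]
    M=M@Ry(q[3]);P=P+M@[e,0,0];M=M@Rz(s[2]*q[4]);P=P+M@[0,0,L2]
    M=M@Ry(q[5]);P=P+M@[b,0,0];M=M@Rz(s[3]*q[6]+c7);P=P+M@[0,0,L3]
    return P,M
D=[([1.18398,.39907,.04503,1.53775,-.01871,1.20693,-.05068],[184.38,-622.9,230.7],[-.00085,.98965,.14348,-.000175])]
def res(p,s,D):
    o=[]
    for q,t,w in D:
        P,M=fk(q,p,s);Rt=R.from_quat([w[1],w[2],w[3],w[0]]).as_matrix()
        o+=list(P-t)+list(300*(R.from_matrix(M@Rt.T).as_rotvec()))
    return np.array(o+list((p[[0,1,2,3,4,5,6,9]]-[330,400,0,0,400,0,230,0])*.003))
def fit(D):
    best=None
    for s in itertools.product([1,-1],repeat=4):
      for c7 in(0,1.57,3.14,-1.57):
        for c1 in(0,1.57,3.14,-1.57):
          r=least_squares(res,[330,400,0,0,400,0,230,c1,c7,0],args=(s,D),max_nfev=60)
          if best is None or r.cost<best[0]:best=(r.cost,s,r.x)
    return best
E
python3 - <<'E'
from fk import *
from plant import ctrl
import pickle
s=ctrl.state();D.append((list(s['joint_positions']),list(s['tcp_pos']),list(s['orientation'])))
pickle.dump(D,open('D.pkl','wb'))
b=fit(D);print(b[0],b[1],b[2].round(3));print(res(b[2],b[1],D).round(1))
E
```

```text
4.797418189756157 (-1, -1, -1, -1) [ 4.93011e+02  1.51227e+02  5.82120e+01  1.04018e+02  9.02963e+02
 -3.84871e+02 -4.15490e+01 -3.00000e-03  1.56800e+00 -6.55274e+02]
[ 0.2  0.1 -0.   0.  -0.  -0.1 -0.   0.   0.  -0.6 -0.1 -0.4  0.5 -0.7
  0.2  0.3  1.5 -1.2 -0.8 -2. ]
```

play_rows --targets '[-0.03,0.15,0,0,-20,60,1,-0.06,0.3,0,0,-60,110,1,-0.09,0.45,0,0,-120,150,1,-0.12,0.6,0,0,-180,180,1,-0.12,0.76,0,0,-240,180,1,-0.12,0.76,0,0,-300,180,1,-0.12,0.76,0,0,-360,180,1,-0.12,0.76,0,0,-420,180,1,-0.12,0.76,0,0,-480,180,1,-0.12,0.76,0,0,-540,180,1,-0.12,0.76,0,0,-600,180,1,-0.12,0.76,0,0,-660,180,1,-0.12,0.76,0,0,-660,180,1,-0.12,0.76,0,0,-660,180,1]'

```text
t: 3.92
tcp_pos: [471.2, -530.3, 394.2]
orientation: [0.001, 0.997, 0.078, 0.0]
contact_force: [0.5, 1.0, -0.4]
grip_width: 85.1
grip_force: 0.0
```

```bash
cat > add.py <<'E'
from fk import *
from p import *
import pickle
D=pickle.load(open('D.pkl','rb'));s=ctrl.state();D.append((list(s['joint_positions']),list(s['tcp_pos']),list(s['orientation'])))
pickle.dump(D,open('D.pkl','wb'));S=(-1,-1,-1,-1)
r=least_squares(res,[330,400,0,0,400,0,230,0,1.57,0],args=(S,D));st();print(r.cost,r.x.round(3))
np.save('par.npy',r.x)
E
python3 add.py
```

```text
t 3.92 tcp [ 471.2 -530.3  394.2] grasp bin [-329.6, -652.6, 413.2] yaw -0.934 pitch 1.57 F [ 0.5  1.  -0.4] w 85.1 gf 0.0 q [ 1.34  0.62 -1.05  1.08  0.53  1.7  -0.96]
88.33000676422179 [ 2.05995e+02  5.56977e+02 -5.07840e+01 -3.12070e+01  4.63973e+02
 -9.71880e+01  3.70496e+02 -5.70000e-02  1.51900e+00 -6.11120e+01]
```

```bash
cat > lin.py <<'E'
from fk import *
import pickle
def A(q):
    c=[]
    M=Rz(-q[0]);c+=[[0,0,1],M[:,0]]
    M=M@Ry(q[1])@Rz(-q[2]);c+=[M[:,2],M[:,0]]
    M=M@Ry(q[3])@Rz(-q[4]);c+=[M[:,2]]
    M=M@Ry(q[5]);c+=[M[:,0]];M=M@Rz(-q[6]+np.pi/2);c+=[M[:,2]]
    return np.array(c).T,M
def run(lam=.01):
    D=pickle.load(open('D.pkl','rb'));X=[];b=[]
    for q,t,w in D:
        a,M=A(q);X.append(a);b+=list(t)
        print('rot err',R.from_matrix(M@R.from_quat([w[1],w[2],w[3],w[0]]).as_matrix().T).as_rotvec().round(4))
    X=np.vstack(X);pr=np.array([330,0,400,0,400,0,230.])
    s=np.linalg.lstsq(np.vstack([X,lam*np.eye(7)]),np.hstack([b,lam*pr]),rcond=None)[0]
    print(s.round(1),(X@s-b).round(1));return s
if __name__=='__main__': run()
E
python3 lin.py
```

```text
rot err [-0.  0. -0.]
rot err [0. 0. 0.]
rot err [ 0. -0. -0.]
[265.7  -1.1 563.9 -63.2 459.6 -57.5 412.7] [40.  17.5  1.9  0.3 -0.2 -0.8  3.6  0.  -1.2]
```

play_rows --targets '[0,0,0,40,-45,10,1,0,0,0,80,-85,10,1,0,0,0,116,-125,10,1,0,0,0,116,-125,10,1,0,0,0,155,-85,10,1,0,0,0,200,-40,10,1,0,0,0,240,10,10,1,0,0,0,275,60,10,1,0,0,0,301,108,10,1,0,0,0,330,160,10,1,0,0,0,350,210,10,1,0,0,0,370,265,10,1,0,0,0,385,320,10,1,0,0,0,395,370,10,1,0,0,0,399,399,10,1,0,0,0,399,399,10,1]'

```text
t: 5.92
tcp_pos: [868.0, -122.2, 403.5]
orientation: [0.002, 0.996, 0.084, 0.004]
contact_force: [0.3, -0.4, 0.4]
grip_width: 85.0
grip_force: 0.0
```

```bash
cat > lin.py <<'E'
from fk import *
from p import *
import pickle
PR=np.array([365,0,0,395,0,0,0,0,385,0,0,0,230.])
def A(q):
    M=Rz(-q[0]);c=[np.array([0,0,1.]),M[:,0],M[:,1]]
    M=M@Ry(q[1])@Rz(-q[2]);c+=[M[:,2],M[:,0],M[:,1]]
    M=M@Ry(q[3]);c+=[M[:,0]];M=M@Rz(-q[4]);c+=[M[:,1],M[:,2],M[:,0]]
    M=M@Ry(q[5]);c+=[M[:,0]];M=M@Rz(-q[6]+np.pi/2);c+=[0*M[:,0],M[:,2]]
    return np.array(c).T,M
def run(lam=.003,add=True):
    D=pickle.load(open('D.pkl','rb'))
    if add:
        s=ctrl.state();D.append((list(s['joint_positions']),list(s['tcp_pos']),list(s['orientation'])));pickle.dump(D,open('D.pkl','wb'))
    X=np.vstack([A(q)[0] for q,_,_ in D]);b=np.hstack([t for _,t,_ in D])
    s=np.linalg.lstsq(np.vstack([X,lam*np.eye(13)]),np.hstack([b,lam*PR]),rcond=None)[0]
    np.save('par.npy',s);print(s.round(1),(X@s-b).round(1));return s
if __name__=='__main__': st();run()
E
python3 lin.py
```

```text
t 5.92 tcp [ 868.  -122.2  403.5] grasp bin [129.8, -316.9, 422.5] yaw -0.285 pitch 1.562 F [ 0.3 -0.4  0.4] w 85.0 gf 0.0 q [ 0.06  1.03  0.54  0.13 -0.5   2.   -1.27]
[ 2.536e+02 -1.100e+00 -1.180e+01  5.251e+02 -2.000e-01 -3.100e+01
  4.000e-01  0.000e+00  4.773e+02 -1.900e+00  2.000e-01 -0.000e+00
  3.381e+02] [ 0.  0. -0. -0. -0.  0.  0. -0.  0. -0.  0. -0.]
```

```bash
cat > ik.py <<'E'
from lin import *
par=np.load('par.npy')
LO=np.array([-2.82,-.49,-1.37,0,-1.36,.23,-2.94]);HI=np.array([2.82,2.23,1.46,2.46,4.5,2,2.94])
def F(q): a,M=A(q);return a@par,M
def ik(t,Rt,q0,w=.02):
    f=lambda q:np.hstack([(F(q)[0]-t)/100,3*R.from_matrix(F(q)[1]@Rt.as_matrix().T).as_rotvec(),w*(q-q0)])
    r=least_squares(f,np.clip(q0,LO+.02,HI-.02),bounds=(LO,HI));e=f(r.x);return r.x,np.linalg.norm(e[:3])*100,np.linalg.norm(e[3:6])/3
if __name__=='__main__':
    jar=np.array([460,-427,55.])
    for nm,g,yw,ps in[('h0',handle(.115),YAW,(.3,.5,.7,.9,1.1)),('hm',handle(.65),YAW,(.5,.8,1.1)),('h1',handle(1.2),YAW,(.7,.9,1.1,1.4)),('jar',jar,-.75,(.5,.7,.9)),('place',binw(-5,-40,65),YAW,(.4,.6,.7,.8)),('pre',binw(-300,-40,120),YAW,(.5,.7))]:
        for p in ps:
            t,Rt,z=pose(g,yw,p)
            for s in(-1,1):
                q,e,er=ik(t,Rt,np.array([-.2 if nm!='jar' else .7,.4,0,1.6,0,.8,s*1.5]),.002)
                if e<3: print(nm,p,q.round(2),round(e,1),round(er,3))
E
python3 ik.py
```

```text
h0 1.1 [-0.17  0.15 -0.27  2.37  0.77  0.23 -2.56] 0.0 0.0
h0 1.1 [-0.17  0.15 -0.27  2.37  0.77  0.23 -2.56] 0.0 0.0
hm 1.1 [-0.35  0.08 -0.04  2.16  0.24  0.45 -1.99] 0.0 0.0
hm 1.1 [-0.63  0.08  0.25  2.16  0.18  0.45 -1.93] 0.0 0.0
h1 0.9 [-0.48  0.16  0.13  2.03  0.33  0.31 -2.04] 0.0 0.0
h1 0.9 [-1.42  0.46  1.34  2.05 -1.02  0.45 -0.85] 0.0 0.0
h1 1.1 [-0.36  0.21  0.02  1.87  0.14  0.6  -1.84] 0.0 0.0
h1 1.1 [-1.3   0.5   1.27  1.89 -0.75  0.71 -1.1 ] 0.0 0.0
h1 1.4 [-0.32  0.34  0.    1.63  0.03  1.   -1.74] 0.0 0.0
h1 1.4 [-0.89  0.44  0.77  1.64 -0.35  1.02 -1.43] 0.0 0.0
```

```bash
cat > s.py <<'E'
from ik import *
rng=np.random.default_rng(0)
jar=np.array([460,-427,55.])
def search(nm,g,yw,ps,n=25,k=3):
    for p in ps:
        t,Rt,z=pose(g,yw,p);sol=[]
        for _ in range(n):
            q,e,er=ik(t,Rt,rng.uniform(LO,HI),1e-4)
            if e<1 and er<.01: sol.append((np.min(np.minimum(q-LO,HI-q)),q))
        sol.sort(key=lambda a:-a[0])
        print(nm,round(yw,2),p,len(sol));[print('   ',m.round(2),q.round(2)) for m,q in sol[:k]]
if __name__=='__main__':
    search('place',binw(-5,-40,65),YAW,(.5,.7,.85))
    search('place-r',binw(-5,-100,65),YAW-.2,(.7,))
    search('jar',jar,-.75,(.5,.7,.85))
    search('jar',jar,-.3,(.7,))
    search('h0',handle(.115),YAW,(.7,1.2))
E
python3 s.py
```

```text
place 0.17 0.5 11
    0.2 [ 0.53  0.88 -0.99  2.26  2.7   0.97  2.45]
    0.2 [ 0.49  0.85 -0.94  2.26  2.71  0.95  2.4 ]
    0.2 [ 0.12  0.66 -0.48  2.26  2.85  0.86  1.97]
place 0.17 0.7 17
    0.28 [ 0.41  0.68 -0.84  2.18  2.42  0.63  2.5 ]
    0.28 [ 0.37  0.66 -0.79  2.18  2.44  0.61  2.45]
    0.28 [ 0.36  0.65 -0.78  2.18  2.45  0.61  2.44]
place 0.17 0.85 12
    0.24 [-1.15  1.01  1.22  2.14  4.17  0.77 -0.02]
    0.16 [-0.91  0.67  0.8   2.13  4.03  0.39  0.36]
    0.16 [ 0.25  0.57 -0.64  2.1   2.09  0.39  2.71]
place-r -0.03 0.7 10
    0.29 [ 0.33  0.63 -0.7   2.17  2.32  0.68  2.39]
    0.28 [ 0.16  0.57 -0.49  2.18  2.4   0.6   2.23]
    0.28 [-0.1   0.53 -0.18  2.18  2.54  0.51  1.99]
jar -0.75 0.5 16
    0.04 [ 1.2   0.7  -0.64  2.42  2.85  1.01  2.05]
    0.04 [ 1.16  0.68 -0.6   2.42  2.86  1.01  2.02]
    0.04 [ 1.1   0.66 -0.53  2.42  2.88  1.    1.96]
jar -0.75 0.7 11
    0.12 [ 1.66  0.93 -1.25  2.34  2.35  0.93  2.79]
    0.12 [ 1.29  0.59 -0.75  2.34  2.59  0.67  2.26]
    0.11 [ 1.18  0.55 -0.62  2.35  2.65  0.64  2.14]
jar -0.75 0.85 11
    0.19 [ 1.37  0.57 -0.86  2.27  2.2   0.51  2.64]
    0.19 [ 1.31  0.54 -0.77  2.27  2.24  0.47  2.56]
    0.16 [-0.04  0.63  0.83  2.3   3.84  0.47  0.58]
jar -0.3 0.7 13
    0.19 [ 1.26  0.54 -0.43  2.27  3.85  0.45  1.49]
    0.17 [0.42 0.61 0.56 2.29 4.07 0.86 0.99]
    0.17 [0.3  0.68 0.72 2.29 4.08 0.96 0.92]
h0 0.17 0.7 0
h0 0.17 1.2 15
    0.17 [ 0.43  0.25 -0.93  2.29  0.76  0.44 -2.5 ]
    0.16 [ 0.21  0.2  -0.67  2.3   0.61  0.39 -2.37]
    0.13 [-1.47  0.45  1.26  2.33 -0.98  0.46 -0.86]
```

```bash
cat > sim.py <<'E'
from ik import *
VM=.7*np.array([2.57,2.57,3.14,3.14,3.14,3.14,3.14])/8
def jac(q):
    P,M=F(q);J=np.zeros((6,7))
    for i in range(7):
        d=q.copy();d[i]+=1e-5;p,m=F(d);J[:3,i]=(p-P)/1e-5/1000;J[3:,i]=R.from_matrix(m@M.T).as_rotvec()/1e-5
    return J
def simrow(q,t,Rt,lam=.02,n=5):
    P,M=F(q);dp=t-P;dr=(Rt*R.from_matrix(M).inv()).as_rotvec()
    k=min(1,62.5/max(np.linalg.norm(dp),1e-9),np.radians(10.7)/max(np.linalg.norm(dr),1e-9))
    t1=P+k*dp;R1=R.from_rotvec(k*dr)*R.from_matrix(M);q0=q.copy()
    for _ in range(n):
        P,M=F(q);e=np.hstack([(t1-P)/1000,(R1*R.from_matrix(M).inv()).as_rotvec()])
        J=jac(q);fr=np.ones(7,bool)
        for _ in range(3):
            Jf=J*fr;dq=Jf.T@np.linalg.solve(Jf@Jf.T+lam**2*np.eye(6),e)
            bad=((q+dq<LO)|(q+dq>HI))&fr
            if not bad.any():break
            fr&=~bad
        q=np.clip(q+dq,LO,HI)
    d=q-q0;return q0+d*min(1,1/np.max(abs(d)/VM))
def run_rows(rows,q=None):
    """rows of (rotvec,shift) relative to start pose -> joint path"""
    q=np.array(ctrl.state()['joint_positions']) if q is None else q
    P0,M0=F(q);M0=R.from_matrix(M0);out=[]
    for r in rows:
        q=simrow(q,P0+r[3:6],R.from_rotvec(r[:3])*M0);out.append(q)
    return out
E
python3 - <<'E'
from sim import *
D=pickle.load(open('D.pkl','rb'))
a=[[0,0,0,*x] for x in[(40,-45,10),(80,-85,10),(116,-125,10),(116,-125,10),(155,-85,10),(200,-40,10),(240,10,10),(275,60,10),(301,108,10),(330,160,10),(350,210,10),(370,265,10),(385,320,10),(395,370,10),(399,399,10),(399,399,10)]]
print(run_rows(a,np.array(D[2][0]))[-1].round(2),'actual',np.round(D[3][0],2))
b=[[-.03,.15,0,0,-20,60],[-.06,.3,0,0,-60,110],[-.09,.45,0,0,-120,150]]+[[-.12,.6,0,0,-180,180]]+[[-.12,.76,0,0,-240-60*i,180] for i in range(8)]+[[-.12,.76,0,0,-660,180]]*2
print(run_rows(b,np.array(D[1][0]))[-1].round(2),np.round(D[2][0],2))
h=handle(.115);
for p,back in((1.2,60),(1.2,0)):
    t,Rt,z=pose(h,YAW,p);print(ik(t-z*back,Rt,np.array([-.2,.2,-.2,2.2,.3,.4,-2.2]),.001)[0].round(2))
E
```

```text
[ 0.06  1.    0.45  0.18 -0.4   1.97 -1.27] actual [ 0.06  1.03  0.54  0.13 -0.5   2.   -1.27]
[ 1.24  0.54 -0.83  1.09  0.39  1.65 -0.88] [ 1.34  0.62 -1.05  1.08  0.53  1.7  -0.96]
[-0.2   0.02 -0.22  2.3   0.22  0.47 -2.01]
[-0.22  0.17 -0.21  2.31  0.38  0.33 -2.16]
```

```bash
cat >> sim.py <<'E'
def plan(wps,op=1):
    """wps: list of (q target, n rows); joint-space path -> rows, simulated"""
    q=np.array(ctrl.state()['joint_positions']);P0,M0=F(q);M0=R.from_matrix(M0);rows=[];c=q
    for qt,n in wps:
        for i in range(1,n+1):
            P,M=F(c+(qt-c)*i/n);rows.append(np.hstack([(R.from_matrix(M)*M0.inv()).as_rotvec().round(2),(P-P0).round(0)]))
        c=qt
    out=run_rows(rows,q)
    for r,o in zip(rows,out): print([float(v) for v in r[:3]]+[int(v) for v in r[3:]]+[op],'tcp',F(o)[0].round(0))
    print('end',out[-1].round(2),'want',c.round(2))
E
python3 - <<'E'
from sim import *
h=handle(.115);t,Rt,z=pose(h,YAW,1.2)
q=ik(t-z*80,Rt,np.array([-.2,.2,-.2,2.2,.3,.4,-2.2]),.001)[0]
plan([(np.array([0,.3,.2,1.5,0,1.1,-1.6]),7),(q,7),(q,2)])
E
```

```text
[0.01, -0.05, -0.12, -5, -30, 9, 1] tcp [ 863. -152.  413.]
[0.02, -0.09, -0.22, -18, -53, 10, 1] tcp [ 850. -175.  414.]
[0.01, -0.13, -0.3, -40, -68, 3, 1] tcp [ 828. -190.  407.]
[0.0, -0.16, -0.35, -69, -75, -10, 1] tcp [ 799. -197.  394.]
[-0.01, -0.18, -0.38, -103, -73, -29, 1] tcp [ 765. -195.  375.]
[-0.03, -0.21, -0.39, -143, -64, -52, 1] tcp [ 725. -186.  352.]
[-0.05, -0.24, -0.38, -186, -49, -78, 1] tcp [ 682. -171.  326.]
[-0.04, -0.26, -0.34, -202, 3, -104, 1] tcp [ 666. -119.  300.]
[-0.02, -0.27, -0.29, -223, 54, -128, 1] tcp [645. -68. 276.]
[-0.0, -0.29, -0.24, -250, 103, -153, 1] tcp [618. -19. 251.]
[0.01, -0.31, -0.19, -283, 149, -176, 1] tcp [585.  27. 228.]
[0.03, -0.32, -0.13, -322, 189, -200, 1] tcp [546.  67. 204.]
[0.05, -0.34, -0.06, -364, 224, -223, 1] tcp [504. 102. 181.]
[0.06, -0.36, 0.0, -411, 252, -246, 1] tcp [457. 130. 158.]
[0.06, -0.36, 0.0, -411, 252, -246, 1] tcp [457. 130. 158.]
[0.06, -0.36, 0.0, -411, 252, -246, 1] tcp [457. 130. 158.]
end [-0.99 -0.05  0.54  2.31  0.26  0.53 -2.05] want [-0.22 -0.02 -0.21  2.29  0.18  0.52 -1.97]
```

```bash
python3 - <<'E'
from sim import *
h=handle(.115);t,Rt,z=pose(h,YAW,1.2)
g=np.array([-.2,.2,-.2,2.2,.3,.5,-2.0])
q=ik(t-z*80,Rt,g,.001)[0]
t2,R2,_=pose((480,-60,320),.0,1.4);q2=ik(t2,R2,np.array([.1,0,-.1,1.9,0,1,-1.7]),.001)[0]
plan([(q2,10),(q,6),(q,1)])
E
```

```text
[0.04, -0.04, -0.09, -14, -25, 18, 1] tcp [ 854. -147.  422.]
[0.08, -0.06, -0.16, -36, -42, 28, 1] tcp [ 832. -164.  432.]
[0.11, -0.08, -0.22, -63, -49, 30, 1] tcp [ 805. -171.  434.]
[0.13, -0.1, -0.26, -96, -46, 26, 1] tcp [ 772. -168.  430.]
[0.14, -0.1, -0.28, -133, -36, 16, 1] tcp [ 735. -158.  420.]
[0.14, -0.11, -0.28, -175, -20, 2, 1] tcp [ 693. -142.  406.]
[0.12, -0.12, -0.27, -222, 1, -18, 1] tcp [ 646. -121.  386.]
[0.1, -0.13, -0.25, -273, 23, -41, 1] tcp [595. -99. 363.]
[0.06, -0.14, -0.21, -327, 45, -70, 1] tcp [543. -78. 335.]
[0.02, -0.16, -0.17, -385, 62, -102, 1] tcp [490. -62. 305.]
[0.0, -0.19, -0.15, -379, 91, -129, 1] tcp [489. -31. 275.]
[-0.0, -0.23, -0.13, -378, 122, -155, 1] tcp [490.  -0. 249.]
[0.0, -0.26, -0.1, -379, 153, -180, 1] tcp [489.  31. 224.]
[0.01, -0.3, -0.07, -385, 186, -203, 1] tcp [483.  64. 201.]
[0.04, -0.33, -0.04, -396, 219, -225, 1] tcp [472.  97. 179.]
[0.06, -0.36, 0.0, -411, 252, -246, 1] tcp [457. 130. 158.]
[0.06, -0.36, 0.0, -411, 252, -246, 1] tcp [457. 130. 158.]
end [-0.74 -0.04  0.29  2.3   0.23  0.53 -2.03] want [-0.21 -0.02 -0.21  2.29  0.18  0.52 -1.97]
```

play_rows --targets '[0.04,-0.04,-0.09,-14,-25,18,1,0.08,-0.06,-0.16,-36,-42,28,1,0.11,-0.08,-0.22,-63,-49,30,1,0.13,-0.1,-0.26,-96,-46,26,1,0.14,-0.1,-0.28,-133,-36,16,1,0.14,-0.11,-0.28,-175,-20,2,1,0.12,-0.12,-0.27,-222,1,-18,1,0.1,-0.13,-0.25,-273,23,-41,1,0.06,-0.14,-0.21,-327,45,-70,1,0.02,-0.16,-0.17,-385,62,-102,1,0,-0.19,-0.15,-390,91,-129,1,0,-0.23,-0.13,-400,122,-155,1,0,-0.26,-0.1,-405,153,-180,1,0.01,-0.3,-0.07,-408,186,-203,1,0.04,-0.33,-0.04,-410,219,-225,1,0.06,-0.36,0,-411,252,-246,1,0.06,-0.36,0,-411,252,-246,1]'

```text
t: 8.05
tcp_pos: [454.5, 126.1, 155.3]
orientation: [-0.012, 0.98, 0.081, 0.183]
contact_force: [-0.3, -0.3, -0.4]
grip_width: 85.5
grip_force: 0.0
```

```bash
python3 - <<'E'
from sim import *
st(); h=handle(.115);rows([(h,YAW,1.2,30),(h,YAW,1.2)])
snap('side','side1.png');snap('top','top1.png')
t,Rt,z=pose(h,YAW,1.2);print(ik(t,Rt,np.array(ctrl.state()['joint_positions']),.001)[0].round(2))
a=cv2.imread('pics/side1.png')[60:270,180:460];b=cv2.imread('pics/top1.png')[150:360,80:360]
cv2.imwrite('pics/c1.png',cv2.resize(np.hstack([a,b]),(800,300)))
E
```

```text
t 8.05 tcp [454.5 126.1 155.3] grasp bin [-242.8, -2.6, 173.0] yaw 0.149 pitch 1.202 F [-0.3 -0.3 -0.4] w 85.5 gf 0.0 q [-0.72 -0.04  0.28  2.31  0.23  0.52 -2.02]
[0.006, -0.001, 0.004] [21, 6, -44]
[0.006, -0.001, 0.004] [31, 8, -72]
[-0.64  0.17  0.25  2.32  0.15  0.31 -1.94]
```

View pics/c1.png

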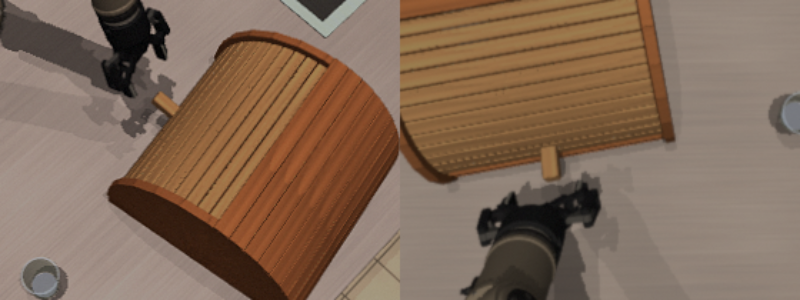

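The crop shows the open fingers just in front of the handle, left crop (165,104) and right crop (550,160), lined up on both sides of it. Descend and grip.

play_rows --targets '[0.006,-0.001,0.004,11,3,-22,1,0.006,-0.001,0.004,21,6,-44,1,0.006,-0.001,0.004,26,7,-58,1,0.006,-0.001,0.004,31,8,-72,1,0.006,-0.001,0.004,31,8,-72,1,0.006,-0.001,0.004,31,8,-72,0,0.006,-0.001,0.004,31,8,-72,0,0.006,-0.001,0.004,31,8,-72,0,0.006,-0.001,0.004,31,8,-72,0,0.006,-0.001,0.004,31,8,-72,0]' --squeeze 40

```text
t: 9.4
tcp_pos: [487.3, 135.7, 85.5]
orientation: [-0.017, 0.979, 0.082, 0.186]
contact_force: [-4.3, 2.5, 3.3]
grip_width: 23.3
grip_force: 44.5
```

```bash
cat > arc.py <<'E'
from sim import *
import sys
# arc from current grasp point, keep current radius/angle about axis
def arc(qa,qb,p0,p1,n):
    s=ctrl.state();q=s['joint_positions'];P0,M0=F(q);M0=R.from_matrix(M0);ws=[];rr=[]
    w,x,y,z=s['orientation'];zz=R.from_quat([x,y,z,w]).as_matrix()[:,2];g=s['tcp_pos']-19*zz;d=g[:2]-O;bx,by=d@[ca,sa],d@[-sa,ca]
    a0=np.arctan2(g[2]-30,-bx);r=np.hypot(bx,g[2]-30);print('angle',a0.round(3),'r',r.round(1),'by',by.round(1))
    for i in range(1,n+1):
        f=i/n;a=a0+(qb-qa)*f;p=p0+(p1-p0)*f
        t,Rt,_=pose(binw(-r*np.cos(a),by,30+r*np.sin(a)),YAW,p)
        rr.append(np.hstack([(Rt*M0.inv()).as_rotvec().round(2),(t-s['tcp_pos']).round(0)]))
    for k,o in zip(rr,run_rows(rr)): print([float(v) for v in k[:3]]+[int(v) for v in k[3:]],o.round(2))
if __name__=='__main__': st();arc(*map(float,sys.argv[1:5]),int(sys.argv[5]))
E
python3 arc.py .115 1.2 1.2 1.25 18
```

```text
t 9.4 tcp [487.3 135.7  85.5] grasp bin [-208.9, 1.2, 103.1] yaw 0.175 pitch 1.196 F [-4.3  2.5  3.3] w 23.3 gf 44.5 q [-0.68  0.16  0.29  2.31  0.12  0.31 -1.91]
angle 0.337 r 221.4 by 1.2
[-0.0, 0.01, 0.0, 5, 1, 12] [-0.67  0.15  0.28  2.29  0.1   0.35 -1.89]
[-0.0, 0.01, 0.0, 10, 2, 25] [-0.67  0.13  0.28  2.27  0.1   0.39 -1.89]
[-0.0, 0.01, 0.0, 16, 3, 36] [-0.67  0.12  0.28  2.24  0.1   0.42 -1.88]
[-0.01, 0.01, 0.0, 23, 4, 48] [-0.67  0.12  0.29  2.22  0.11  0.46 -1.89]
[-0.01, 0.02, 0.0, 30, 5, 59] [-0.66  0.12  0.29  2.18  0.09  0.5  -1.86]
[-0.01, 0.02, 0.0, 38, 7, 69] [-0.66  0.12  0.29  2.16  0.09  0.53 -1.85]
[-0.01, 0.02, 0.0, 47, 8, 79] [-0.66  0.12  0.29  2.13  0.08  0.56 -1.84]
[-0.01, 0.03, 0.0, 56, 10, 88] [-0.65  0.13  0.29  2.09  0.06  0.59 -1.82]
[-0.01, 0.03, 0.0, 66, 11, 97] [-0.64  0.13  0.29  2.06  0.05  0.62 -1.8 ]
[-0.01, 0.03, 0.0, 77, 13, 105] [-0.63  0.14  0.29  2.03  0.04  0.64 -1.79]
[-0.01, 0.03, 0.0, 87, 15, 113] [-0.63  0.15  0.29  2.    0.03  0.66 -1.78]
[-0.01, 0.04, 0.0, 99, 17, 120] [-0.62  0.17  0.29  1.96  0.01  0.69 -1.75]
[-0.01, 0.04, 0.0, 110, 19, 126] [-0.61  0.18  0.29  1.93  0.    0.71 -1.74]
[-0.01, 0.04, 0.0, 122, 21, 131] [-0.6   0.2   0.29  1.89 -0.01  0.72 -1.73]
[-0.01, 0.04, 0.0, 134, 23, 136] [-0.6   0.22  0.29  1.86 -0.02  0.74 -1.72]
[-0.01, 0.05, 0.0, 147, 25, 140] [-0.58  0.24  0.29  1.82 -0.03  0.77 -1.7 ]
[-0.01, 0.05, 0.0, 160, 27, 143] [-0.57  0.26  0.29  1.79 -0.04  0.78 -1.69]
[-0.01, 0.05, 0.0, 173, 29, 145] [-0.57  0.29  0.29  1.75 -0.05  0.79 -1.68]
```

play_rows --targets '[0,0.01,0,5,1,12,0,0,0.01,0,10,2,25,0,0,0.01,0,16,3,36,0,0,0.01,0,23,4,48,0,-0.01,0.02,0,30,5,59,0,-0.01,0.02,0,38,7,69,0,-0.01,0.02,0,47,8,79,0,-0.01,0.03,0,56,10,88,0,-0.01,0.03,0,66,11,97,0]'

```text
t: 10.52
tcp_pos: [551.8, 146.6, 181.7]
orientation: [-0.013, 0.982, 0.083, 0.168]
contact_force: [-3.3, 5.1, -6.5]
grip_width: 23.4
grip_force: 42.5
```

```bash
python3 arc.py .65 1.2 1.23 1.3 11
```

```text
t 10.53 tcp [551.8 146.6 181.7] grasp bin [-142.9, 1.2, 199.6] yaw 0.163 pitch 1.232 F [-3.3  5.1 -6.5] w 23.4 gf 42.5 q [-0.64  0.13  0.29  2.06  0.05  0.62 -1.8 ]
angle 0.871 r 221.7 by 1.2
[0.0, 0.0, 0.0, 8, 1, 7] [-0.63  0.14  0.29  2.04  0.04  0.64 -1.79]
[0.0, 0.01, 0.0, 17, 3, 13] [-0.63  0.15  0.29  2.    0.03  0.67 -1.77]
[-0.0, 0.02, 0.0, 26, 5, 19] [-0.62  0.17  0.29  1.97  0.01  0.7  -1.75]
[-0.0, 0.02, 0.0, 36, 6, 25] [-0.61  0.18  0.29  1.94  0.    0.72 -1.74]
[-0.0, 0.03, 0.0, 45, 8, 30] [-0.6   0.19  0.29  1.91 -0.01  0.74 -1.73]
[-0.0, 0.04, 0.0, 55, 9, 34] [-0.59  0.21  0.29  1.87 -0.03  0.77 -1.71]
[-0.01, 0.04, 0.0, 65, 11, 38] [-0.59  0.23  0.29  1.84 -0.02  0.78 -1.71]
[-0.01, 0.05, 0.0, 75, 13, 42] [-0.58  0.25  0.29  1.81 -0.03  0.81 -1.7 ]
[-0.01, 0.05, 0.0, 86, 15, 45] [-0.58  0.27  0.29  1.78 -0.04  0.82 -1.69]
[-0.01, 0.06, 0.0, 96, 16, 47] [-0.57  0.29  0.28  1.74 -0.05  0.85 -1.67]
[-0.01, 0.07, 0.0, 107, 18, 49] [-0.55  0.31  0.28  1.71 -0.07  0.87 -1.66]
```

play_rows --targets '[0,0,0,8,1,7,0,0,0.01,0,17,3,13,0,0,0.02,0,26,5,19,0,0,0.02,0,36,6,25,0,0,0.03,0,45,8,30,0,0,0.04,0,55,9,34,0,-0.01,0.04,0,65,11,38,0,-0.01,0.05,0,75,13,42,0,-0.01,0.05,0,86,15,45,0,-0.01,0.06,0,96,16,47,0,-0.01,0.07,0,105,18,49,0,-0.01,0.07,0,105,18,49,0,-0.01,0.07,0,105,18,49,0]'

```text
t: 12.15
tcp_pos: [659.3, 165.0, 231.4]
orientation: [-0.012, 0.987, 0.083, 0.137]
contact_force: [2.0, 5.1, -5.5]
grip_width: 23.4
grip_force: 43.9
```

```bash
python3 - <<'E'
from sim import *
st()
s=ctrl.state();d=s['tcp_pos'];q0=s['joint_positions']
t,Rt,z=pose(binw(-33,1,250),YAW,1.3)
# retreat pose then place-config candidates
q1=ik(d-z*110,R.from_matrix(F(q0)[1]),q0,.001)[0];print('up',q1.round(2))
jar=np.array([460,-427,55.])
for yw in(-.95,-.75,-.5,-.3):
  for p in(.65,.75,.85):
    t,Rt,z=pose(jar,yw,p)
    q,e,er=ik(t-z*100,Rt,np.array([.9,.5,-.3,2.3,2.6,.6,2.1]),.002);qq,e2,_=ik(t,Rt,q,.001)
    print(yw,p,q.round(2),round(e,1),qq.round(2),round(e2,1))
E
```

```text
t 12.15 tcp [659.3 165.  231.4] grasp bin [-32.6, 1.3, 249.7] yaw 0.168 pitch 1.296 F [ 2.   5.1 -5.5] w 23.4 gf 43.9 q [-0.56  0.31  0.28  1.71 -0.07  0.86 -1.66]
up [-0.58  0.18  0.29  1.63 -0.02  1.07 -1.7 ]
-0.95 0.65 [ 1.55  0.69 -1.37  2.46  2.07  1.13  2.53] 7.8 [ 1.48  0.9  -1.18  2.34  2.31  1.16  2.55] 0.0
-0.95 0.75 [ 0.76  0.23 -0.34  2.44  2.12  0.52  2.21] 0.0 [ 0.84  0.49 -0.36  2.31  2.34  0.61  2.1 ] 0.0
-0.95 0.85 [ 0.77  0.2  -0.31  2.36  1.79  0.37  2.57] 0.0 [ 0.89  0.46 -0.39  2.26  2.12  0.48  2.33] 0.0
-0.75 0.65 [ 1.79  0.64 -1.37  2.46  2.24  0.77  2.68] 15.9 [ 1.62  0.9  -1.19  2.36  2.47  0.94  2.67] 0.0
-0.75 0.75 [ 1.07  0.23 -0.48  2.46  2.63  0.39  2.02] 0.0 [ 1.03  0.49 -0.45  2.33  2.68  0.52  2.05] 0.0
-0.75 0.85 [ 1.18  0.21 -0.59  2.38  2.19  0.23  2.47] 0.0 [ 1.18  0.5  -0.62  2.27  2.34  0.41  2.42] 0.0
-0.5 0.65 [ 2.04  0.71 -1.37  2.46  2.57  0.47  2.78] 3.8 [ 1.79  0.92 -1.19  2.33  2.62  0.63  2.84] 0.0
-0.5 0.75 [ 1.69  0.34 -0.93  2.41  3.21  0.26  1.9 ] 0.0 [ 1.36  0.55 -0.67  2.3   3.04  0.39  2.09] 0.0
-0.5 0.85 [ 0.83  0.2  -0.02  2.36  4.21  0.23  0.75] 0.0 [0.61 0.45 0.18 2.27 3.86 0.37 1.05] 0.0
-0.3 0.65 [ 1.34  0.35 -0.33  2.4   4.16  0.57  1.21] 0.0 [ 1.14  0.55 -0.27  2.29  3.88  0.59  1.44] 0.0
-0.3 0.75 [ 1.2   0.28 -0.23  2.35  4.37  0.46  0.92] 0.0 [ 1.    0.5  -0.14  2.26  4.02  0.48  1.22] 0.0
-0.3 0.85 [ 1.51  0.29 -0.64  2.32  4.5   0.23  0.78] 5.5 [ 1.18  0.48 -0.38  2.21  4.13  0.25  1.13] 0.0
```

play_rows --targets '[0,0,0,0,0,0,1,0,0,0,0,0,0,1,0,0,0,0,0,0,1,0,0,0,0,0,0,1,0,0,0,-6,-1,22,1,0,0,0,-16,-3,60,1,0,0,0,-29,-5,106,1,0,0,0,-29,-5,106,1]'

```text
t: 13.15
tcp_pos: [631.4, 159.2, 342.9]
orientation: [-0.012, 0.987, 0.083, 0.14]
contact_force: [-0.8, -0.4, 0.2]
grip_width: 85.4
grip_force: 0.0
```

```bash
cat > pl.py <<'E'
from sim import *
st()
jar=np.array([460,-427,55.]);t,Rt,z=pose(jar,-.95,.75)
qj=ik(t-z*100,Rt,np.array([.76,.23,-.34,2.44,2.12,.52,2.21]),.002)[0]
q0=np.array(ctrl.state()['joint_positions'])
qs=np.array([.5,.1,-.2,2.0,.2,.5,-1.8])
qf=np.array([.7,.1,-.3,2.2,2.1,.5,2.1])
print('stage',F(qs)[0].round(0),'flip',F(qf)[0].round(0),'pre',F(qj)[0].round(0),qj.round(2))
plan([(qs,10),(qf,20),(qj,5)])
E
python3 pl.py; python3 m2.py | grep handle
```

```text
t 13.15 tcp [631.4 159.2 342.9] grasp bin [-61.2, 0.1, 361.1] yaw 0.171 pitch 1.289 F [-0.8 -0.4  0.2] w 85.4 gf 0.0 q [-0.59  0.18  0.3   1.62 -0.02  1.07 -1.7 ]
stage [ 587. -260.  249.] flip [ 553. -433.  318.] pre [ 426. -379.  110.] [ 0.76  0.23 -0.34  2.44  2.12  0.52  2.21]
[-0.0, -0.03, -0.06, 11, -46, -12, 1] tcp [642. 113. 331.]
[-0.0, -0.05, -0.13, 19, -91, -24, 1] tcp [650.  68. 319.]
[-0.01, -0.08, -0.19, 22, -137, -35, 1] tcp [653.  22. 308.]
[-0.01, -0.11, -0.24, 22, -181, -45, 1] tcp [653. -22. 298.]
[-0.02, -0.13, -0.3, 18, -225, -55, 1] tcp [649. -66. 288.]
[-0.03, -0.16, -0.35, 11, -267, -64, 1] tcp [ 642. -108.  279.]
[-0.03, -0.19, -0.41, 1, -308, -72, 1] tcp [ 632. -149.  271.]
[-0.04, -0.22, -0.46, -11, -347, -80, 1] tcp [ 620. -188.  263.]
[-0.05, -0.24, -0.51, -27, -384, -87, 1] tcp [ 604. -225.  256.]
[-0.07, -0.27, -0.56, -45, -419, -94, 1] tcp [ 586. -260.  249.]
[-0.22, -0.24, -0.32, -54, -435, -97, 1] tcp [ 580. -271.  247.]
[-0.36, -0.2, -0.08, -62, -450, -99, 1] tcp [ 575. -281.  246.]
[-0.5, -0.14, 0.15, -70, -466, -99, 1] tcp [ 569. -292.  245.]
[-0.
[... 973 characters left out ...]
 -594, -29, 1] tcp [ 539. -405.  282.]
[-0.12, -0.93, -1.18, -78, -592, -25, 1] tcp [ 541. -407.  285.]
[-0.14, -0.85, -1.16, -99, -585, -71, 1] tcp [ 540. -409.  284.]
[-0.17, -0.76, -1.15, -122, -575, -116, 1] tcp [ 537. -410.  278.]
[-0.19, -0.68, -1.13, -148, -565, -158, 1] tcp [ 531. -409.  268.]
[-0.2, -0.6, -1.11, -176, -552, -197, 1] tcp [ 521. -407.  253.]
[-0.22, -0.52, -1.09, -206, -538, -233, 1] tcp [ 508. -404.  233.]
end [-0.14  0.15  0.51  2.27  1.78  0.48  1.31] want [ 0.76  0.23 -0.34  2.44  2.12  0.52  2.21]
side handle n 168 y [-11.2  13.1] r [234.4 241.8] ang [1.33  1.359 1.389 1.417 1.43 ]
top handle n 9 y [-10.5  -6.7] r [232.9 236.5] ang [1.342 1.415 1.421 1.424 1.434]
```

```bash
cat > pl.py <<'E'
from sim import *
FL=R.from_euler('z',np.pi)
jar=np.array([460,-427,55.]);t,Rt,z=pose(jar,-.95,.75);Rt=Rt*FL
qj=ik(t-z*100,Rt,np.array([.76,.23,-.34,2.44,2.12,.52,-.93]),.002)[0]
qs=np.array([.5,.1,-.2,2.0,.2,.5,-1.7])
qf=np.array([.7,.1,-.3,2.2,2.1,.5,-.95])
if __name__=='__main__':
    st();print('stage',F(qs)[0].round(0),'flip',F(qf)[0].round(0),'pre',F(qj)[0].round(0),qj.round(2))
    plan([(qs,9),(qf,10)])
E
python3 pl.py
```

```text
t 13.25 tcp [629.5 158.9 337.7] grasp bin [-63.0, 0.3, 356.0] yaw 0.165 pitch 1.297 F [-0.3 -0.2  0.4] w 85.3 gf 0.0 q [-0.59  0.18  0.3   1.63 -0.02  1.07 -1.7 ]
stage [ 587. -260.  249.] flip [ 553. -433.  318.] pre [ 426. -379.  110.] [ 0.76  0.23 -0.34  2.44  2.12  0.52 -0.93]
[-0.0, -0.03, -0.06, 12, -51, -13, 1] tcp [641. 108. 325.]
[-0.01, -0.06, -0.12, 20, -101, -25, 1] tcp [649.  58. 313.]
[-0.02, -0.09, -0.17, 23, -151, -37, 1] tcp [652.   8. 301.]
[-0.03, -0.12, -0.23, 21, -201, -47, 1] tcp [650. -42. 291.]
[-0.04, -0.15, -0.28, 16, -248, -57, 1] tcp [645. -89. 281.]
[-0.05, -0.18, -0.33, 6, -294, -66, 1] tcp [ 635. -135.  272.]
[-0.07, -0.21, -0.37, -7, -338, -74, 1] tcp [ 622. -179.  264.]
[-0.09, -0.24, -0.42, -23, -380, -82, 1] tcp [ 606. -221.  256.]
[-0.11, -0.27, -0.46, -43, -418, -89, 1] tcp [ 586. -259.  249.]
[-0.28, -0.24, -0.28, -60, -450, -93, 1] tcp [ 573. -284.  246.]
[-0.45, -0.19, -0.1, -74, -480, -94, 1] tcp [ 563. -306.  245.]
[-0.61, -0.13, 0.09, -86, -508, -90, 1] tcp [ 553. -328.  247.]
[-0.77, -0.07, 0.29, -94, -533, -83, 1] tcp [ 546. -347.  250.]
[-0.91, 0.0, 0.49, -98, -555, -73, 1] tcp [ 540. -365.  256.]
[-1.05, 0.08, 0.69, -99, -572, -62, 1] tcp [ 537. -380.  262.]
[-1.19, 0.16, 0.9, -97, -584, -50, 1] tcp [ 536. -393.  270.]
[-1.31, 0.25, 1.1, -92, -592, -39, 1] tcp [ 536. -404.  277.]
[-1.43, 0.35, 1.31, -85, -594, -28, 1] tcp [ 538. -411.  285.]
[-1.54, 0.45, 1.52, -76, -592, -20, 1] tcp [ 541. -416.  292.]
end [-0.34  0.12  0.74  2.16  1.52  0.42 -1.14] want [ 0.7   0.1  -0.3   2.2   2.1   0.5  -0.95]
```

play_rows --targets '[0,-0.03,-0.06,12,-51,-5,1,-0.01,-0.06,-0.12,20,-101,-15,1,-0.02,-0.09,-0.17,23,-151,-25,1,-0.03,-0.12,-0.23,21,-201,-40,1,-0.04,-0.15,-0.28,16,-248,-55,1,-0.05,-0.18,-0.33,6,-294,-66,1,-0.07,-0.21,-0.37,-7,-338,-74,1,-0.09,-0.24,-0.42,-23,-380,-82,1,-0.11,-0.27,-0.46,-43,-418,-89,1,-0.28,-0.24,-0.28,-60,-450,-93,1,-0.45,-0.19,-0.1,-74,-480,-94,1,-0.61,-0.13,0.09,-86,-508,-90,1,-0.77,-0.07,0.29,-94,-533,-83,1,-0.91,0,0.49,-98,-555,-73,1,-1.05,0.08,0.69,-99,-572,-62,1,-1.19,0.16,0.9,-97,-584,-50,1,-1.31,0.25,1.1,-92,-592,-39,1,-1.43,0.35,1.31,-85,-594,-28,1,-1.54,0.45,1.52,-76,-592,-20,1]'

```text
t: 15.62
tcp_pos: [553.0, -432.8, 315.9]
orientation: [0.471, 0.672, 0.569, -0.049]
contact_force: [-1.0, -0.8, -0.2]
grip_width: 85.3
grip_force: 0.0
```

```bash
cat > pl2.py <<'E'
from pl import *
st();q0=np.array(ctrl.state()['joint_positions'])
for yw in(-.95,-.75,-.5,-.3):
    t,Rt,z=pose(jar,yw,.75);Rt=Rt*FL
    a,e,_=ik(t-z*100,Rt,q0,.01);b,e2,_=ik(t,Rt,a,.01);print(yw,a.round(2),round(e,1),b.round(2),round(e2,1),np.abs(a-q0).sum().round(2))
plan([(qf,5),(qj,7),(qj,2)])
E
python3 pl2.py
```

```text
t 15.62 tcp [ 553.  -432.8  315.9] grasp bin [-239.2, -555.8, 326.4] yaw -0.973 pitch 0.583 F [-1.  -0.8 -0.2] w 85.3 gf 0.0 q [-0.31  0.12  0.73  2.1   1.42  0.41 -0.99]
-0.95 [ 0.04  0.24  0.44  2.46  2.34  0.38 -1.23] 0.0 [ 0.33  0.49  0.23  2.32  2.63  0.47 -1.48] 0.0 2.31
-0.75 [ 1.03  0.22 -0.45  2.46  2.65  0.39 -1.15] 0.2 [ 1.    0.49 -0.41  2.33  2.7   0.52 -1.12] 0.0 4.39
-0.5 [ 0.52  0.25  0.35  2.44  3.93  0.46 -2.11] 0.0 [ 0.48  0.51  0.35  2.32  3.76  0.59 -2.03] 0.0 5.38
-0.3 [ 0.33  0.39  0.77  2.37  4.38  0.78 -2.34] 0.0 [ 0.33  0.63  0.67  2.27  4.15  0.85 -2.26] 0.0 5.9
[-0.08, 0.08, 0.07, -4, -6, -7, 1] tcp [ 549. -438.  308.]
[-0.16, 0.15, 0.15, -6, -9, -9, 1] tcp [ 547. -441.  306.]
[-0.25, 0.21, 0.23, -6, -9, -9, 1] tcp [ 547. -441.  306.]
[-0.34, 0.26, 0.31, -4, -7, -4, 1] tcp [ 549. -439.  311.]
[-0.43, 0.31, 0.39, 0, -1, 4, 1] tcp [ 553. -433.  319.]
[-0.4, 0.35, 0.4, -14, 4, -30, 1] tcp [ 539. -428.  285.]
[-0.37, 0.39, 0.42, -30, 10, -62, 1] tcp [ 523. -422.  253.]
[-0.34, 0.43, 0.43, -47, 17, -93, 1] tcp [ 506. -415.  222.]
[-0.31, 0.47, 0.45, -66, 25, -123, 1] tcp [ 487. -407.  192.]
[-0.28, 0.51, 0.46, -85, 34, -152, 1] tcp [ 468. -398.  163.]
[-0.25, 0.55, 0.48, -106, 43, -179, 1] tcp [ 447. -389.  136.]
[-0.21, 0.58, 0.5, -127, 53, -204, 1] tcp [ 426. -379.  111.]
[-0.21, 0.58, 0.5, -127, 53, -204, 1] tcp [ 426. -379.  111.]
[-0.21, 0.58, 0.5, -127, 53, -204, 1] tcp [ 426. -379.  111.]
end [-0.09  0.26  0.6   2.46  2.45  0.35 -1.35] want [ 0.76  0.23 -0.34  2.44  2.12  0.52 -0.93]
```

play_rows --targets '[-0.08,0.08,0.07,-4,-6,-7,1,-0.16,0.15,0.15,-6,-9,-9,1,-0.25,0.21,0.23,-6,-9,-9,1,-0.34,0.26,0.31,-4,-7,-4,1,-0.43,0.31,0.39,0,-1,4,1,-0.4,0.35,0.4,-14,4,-20,1,-0.37,0.39,0.42,-30,10,-50,1,-0.34,0.43,0.43,-55,20,-83,1,-0.31,0.47,0.45,-75,30,-113,1,-0.28,0.51,0.46,-95,40,-145,1,-0.25,0.55,0.48,-115,48,-175,1,-0.21,0.58,0.5,-127,53,-200,1,-0.21,0.58,0.5,-127,53,-204,1,-0.21,0.58,0.5,-127,53,-204,1]'

```text
t: 17.38
tcp_pos: [425.2, -379.9, 111.7]
orientation: [0.354, 0.423, 0.815, -0.177]
contact_force: [-0.3, 0.3, -0.1]
grip_width: 85.2
grip_force: 0.0
```

```bash
cat > pl3.py <<'E'
from pl import *
st();s=ctrl.state();q0=np.array(s['joint_positions'])
w,x,y,z=s['orientation'];R0=R.from_quat([x,y,z,w])
T=lambda g,yw,p:(lambda a:(a[0],a[1]*FL))(pose(g,yw,p))
def dor(ws,op):
    rr=[]
    for g,yw,p,b in ws:
        t,Rt,zz=pose(g,yw,p);rr.append(np.hstack([(Rt*FL*R0.inv()).as_rotvec().round(3),(t-b*zz-s['tcp_pos']).round(0)]))
    for k,o in zip(rr,run_rows(rr)): print([float(v) for v in k[:3]]+[int(v) for v in k[3:]]+[op],F(o)[0].round(0),o.round(2))
if __name__=='__main__':
    g=np.array([460,-427,57.])
    dor([(g,-.95,.75,80),(g,-.95,.75,55),(g,-.95,.75,35),(g,-.95,.75,15),(g,-.95,.75,0),(g,-.95,.75,0)],1)
    snap('side','side2.png');a=cv2.imread('pics/side2.png')[200:350,60:260];cv2.imwrite('pics/c2.png',cv2.resize(a,(800,600)))
E
python3 pl3.py
```

```text
t 17.38 tcp [ 425.2 -379.9  111.7] grasp bin [-355.8, -484.3, 124.7] yaw -0.943 pitch 0.757 F [-0.3  0.3 -0.1] w 85.2 gf 0.0 q [-0.03  0.25  0.53  2.46  2.41  0.36 -1.3 ]
[-0.012, 0.004, 0.003, 9, -11, -13, 1] [ 432. -390.   97.] [ 0.03  0.31  0.48  2.44  2.49  0.38 -1.38]
[-0.012, 0.004, 0.003, 19, -26, -30, 1] [ 442. -405.   80.] [ 0.12  0.37  0.41  2.41  2.58  0.41 -1.47]
[-0.012, 0.004, 0.003, 28, -38, -44, 1] [ 451. -417.   66.] [ 0.17  0.42  0.38  2.38  2.64  0.43 -1.52]
[-0.012, 0.004, 0.003, 36, -49, -57, 1] [ 459. -428.   53.] [ 0.22  0.47  0.35  2.35  2.68  0.44 -1.55]
[-0.012, 0.004, 0.003, 43, -58, -68, 1] [ 466. -437.   42.] [ 0.25  0.5   0.32  2.33  2.7   0.46 -1.57]
[-0.012, 0.004, 0.003, 43, -58, -68, 1] [ 466. -437.   42.] [ 0.25  0.5   0.32  2.33  2.7   0.46 -1.57]
```

View pics/c2.png

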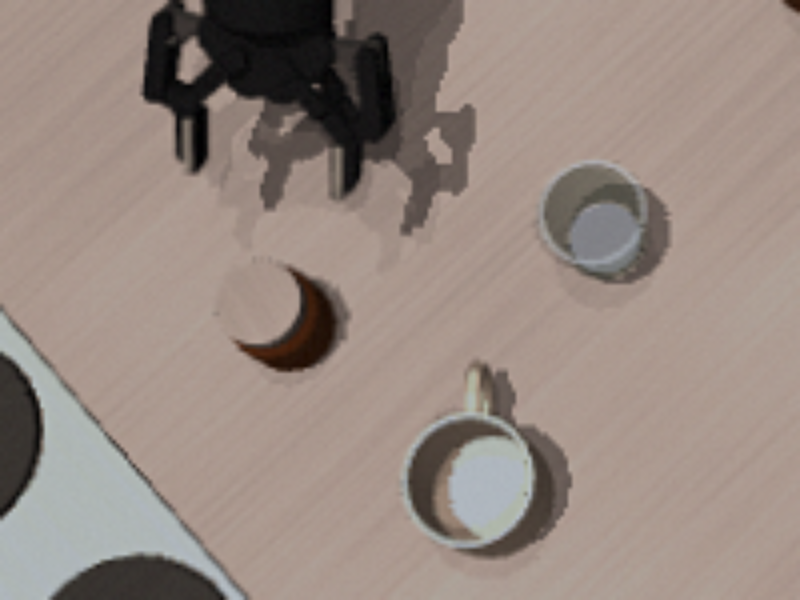

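The crop shows the open fingers at (190,165) and (345,185), straddling the line to the jar lid at (260,303). Tumbler and mug are clear.

play_rows --targets '[-0.012,0.004,0.003,9,-11,-13,1,-0.012,0.004,0.003,19,-26,-30,1,-0.012,0.004,0.003,28,-38,-44,1,-0.012,0.004,0.003,36,-49,-57,1,-0.012,0.004,0.003,43,-58,-68,1,-0.012,0.004,0.003,43,-58,-68,1,-0.012,0.004,0.003,43,-58,-68,0.2,-0.012,0.004,0.003,43,-58,-68,0.2,-0.012,0.004,0.003,43,-58,-68,0.2,-0.012,0.004,0.003,43,-58,-68,0.2]' --squeeze 35

```text
t: 18.68
tcp_pos: [469.2, -437.9, 46.2]
orientation: [0.357, 0.419, 0.815, -0.182]
contact_force: [-2.5, 2.8, 5.2]
grip_width: 57.9
grip_force: 36.5
```

```bash
cat > pl4.py <<'E'
from pl3 import *
# carry: lift, swing to in front of the bin
a=[(np.array([460,-427,57.+h]),-.95,.75,0) for h in(15,60,110)]
pts=[]
P1=np.array([460,-427,167.]);W=[(np.array([475,-330,200.]),-.8),(np.array([480,-220,210.]),-.6),(np.array([480,-100,200.]),-.35),(np.array([470,20,180.]),-.1),(binw(-230,-40,140),YAW)]
c=P1;cy=-.95
for g,yw in W:
    for i in(1,2,3): a.append((c+(g-c)*i/3,cy+(yw-cy)*i/3,.75,0))
    c=g;cy=yw
dor(a,.2)
t,Rt,z=pose(binw(-230,-40,140),YAW,.75);print(ik(t,Rt*FL,np.array([.3,.3,-.5,2.3,2.4,.5,-.6]),.01))
E
python3 pl4.py
```

```text
t 18.68 tcp [ 469.2 -437.9   46.2] grasp bin [-322.3, -548.7, 59.1] yaw -0.947 pitch 0.745 F [-2.5  2.8  5.2] w 57.9 gf 36.5 q [ 0.24  0.5   0.33  2.33  2.7   0.46 -1.57]
[0.003, 0.004, -0.002, -1, 0, 13, 0.2] [ 467. -437.   57.] [ 0.22  0.47  0.36  2.33  2.68  0.42 -1.54]
[0.003, 0.004, -0.002, -1, 0, 58, 0.2] [ 467. -437.  102.] [ 0.11  0.37  0.48  2.32  2.58  0.31 -1.42]
[0.003, 0.004, -0.002, -1, 0, 108, 0.2] [ 467. -440.  122.] [ 0.22  0.31  0.35  2.3   2.34  0.3  -1.15]
[0.003, 0.004, 0.048, 4, 32, 119, 0.2] [ 470. -420.  148.] [ 0.28  0.22  0.25  2.31  2.1   0.3  -0.87]
[0.002, 0.004, 0.098, 10, 65, 130, 0.2] [ 478. -372.  174.] [ 0.14  0.12  0.3   2.34  1.88  0.29 -0.64]
[0.002, 0.005, 0.148, 15, 98, 141, 0.2] [ 483. -339.  185.] [ 0.09  0.07  0.28  2.36  1.76  0.3  -0.51]
[0.002, 0.005, 0.215, 18, 135, 144, 0.2] [ 486. -302.  188.] [ 0.05  0.03  0.25  2.4   1.74  0.31 -0.48]
[0.002, 0.005, 0.282, 20, 173, 148, 0.2] [ 488. -264.  192.] [ 0.01 -0.02  0.21  2.43  1.69  0.32 -0.43]
[0.002, 0.005, 0.348, 22, 210, 151, 0.2] [ 490. -227.  195.] [-0.02 -0.05  0.18  2.45  1.65  0.33 
[... 397 characters left out ...]
8  2.45  1.69  0.26 -0.43]
[0.001, 0.005, 0.765, 18, 415, 128, 0.2] [528. -36. 186.] [ 0.88 -0.05 -1.05  2.45  1.75  0.26 -0.49]
[0.001, 0.005, 0.848, 15, 457, 121, 0.2] [529.  19. 180.] [ 1.05 -0.04 -1.32  2.45  1.81  0.26 -0.54]
[0.0, 0.005, 0.938, 14, 481, 108, 0.2] [532.  54. 174.] [ 1.    0.01 -1.32  2.45  1.92  0.26 -0.58]
[0.0, 0.005, 1.028, 12, 506, 94, 0.2] [533.  79. 166.] [ 0.96  0.08 -1.32  2.45  2.02  0.28 -0.6 ]
[0.0, 0.005, 1.117, 11, 531, 81, 0.2] [536. 103. 153.] [ 0.91  0.18 -1.32  2.45  2.08  0.34 -0.58]
(array([ 0.99364815,  0.12084469, -1.37      ,  2.46      ,  1.81984765,
        0.23497173, -0.33456892]), np.float64(30.35904607457819), np.float64(0.10768167450061487))
```

```bash
cat > pl5.py <<'E'
from pl3 import *
rng=np.random.default_rng(1)
def best(nm,g,yw,p,b=0,n=40,k=3):
    t,Rt,z=pose(g,yw,p);sol=[]
    for _ in range(n):
        q,e,er=ik(t-b*z,Rt*FL,rng.uniform(LO,HI),1e-4)
        if e<1 and er<.01: sol.append((np.min(np.minimum(q-LO,HI-q)),q))
    sol.sort(key=lambda a:-a[0]);print(nm,yw,p,b,len(sol));[print('   ',m.round(2),q.round(2)) for m,q in sol[:k]]
if __name__=='__main__':
    G=binw(-12,-40,71)
    for b in(0,100,200,260): best('place',G,YAW,.75,b)
    best('jarup',np.array([460,-427,160.]),-.95,.75);best('jarup',np.array([480,-440,260.]),-.95,.75);best('jarup',np.array([480,-440,260.]),-.5,.75)
    best('mid',np.array([600,-150,270.]),-.3,.75)
E
python3 pl5.py
```

```text
t 18.68 tcp [ 469.2 -437.9   46.2] grasp bin [-322.3, -548.7, 59.1] yaw -0.947 pitch 0.745 F [-2.5  2.8  5.2] w 57.9 gf 36.5 q [ 0.24  0.5   0.33  2.33  2.7   0.46 -1.57]
place 0.1687 0.75 0 27
    0.29 [ 0.56  0.75 -1.05  2.17  2.21  0.68 -0.36]
    0.29 [ 0.52  0.72 -0.99  2.17  2.23  0.65 -0.41]
    0.29 [ 0.5   0.7  -0.96  2.17  2.24  0.63 -0.45]
place 0.1687 0.75 100 26
    0.16 [ 0.69  0.48 -1.16  2.3   2.08  0.55 -0.4 ]
    0.16 [ 0.67  0.47 -1.13  2.3   2.09  0.53 -0.42]
    0.15 [ 0.58  0.41 -1.    2.31  2.15  0.47 -0.52]
place 0.1687 0.75 200 7
    0.02 [-1.82 -0.45  1.27  2.44  1.71  0.58 -0.09]
    0.01 [-1.83 -0.48  1.26  2.44  1.7   0.62 -0.08]
    0.0 [-1.49 -0.11  1.11  2.44  1.89  0.23 -0.39]
place 0.1687 0.75 260 16
    0.0 [-0.69 -0.22  0.28  2.46  1.23  0.23  0.23]
    0.0 [-0.68 -0.22  0.28  2.46  1.23  0.23  0.23]
    0.0 [-0.68 -0.22  0.28  2.46  1.23  0.23  0.23]
jarup -0.95 0.75 0 28
    0.2 [ 1.45  0.4  -1.06  2.26  1.86  0.64 -0.44]
    0.2 [ 1.42  0.38 -1.01  2.26  1.86  0.62 -0.46]
    0.2 [ 1.32  0.34 -0.9   2.26  1.87  0.57 -0.49]
jarup -0.95 0.75 0 22
    0.26 [ 1.52  0.2  -1.07  2.13  1.37  0.49  0.01]
    0.23 [ 1.43  0.18 -0.97  2.13  1.35  0.46  0.02]
    0.2 [ 1.31  0.15 -0.83  2.13  1.32  0.43  0.03]
jarup -0.5 0.75 0 6
    0.0 [ 0.63  0.1   0.15  2.15 -1.18  0.23  2.92]
    0.0 [ 0.63  0.1   0.15  2.15 -1.18  0.23  2.92]
    0.0 [ 0.63  0.1   0.15  2.15 -1.18  0.23  2.92]
mid -0.3 0.75 0 23
    0.11 [-1.45 -0.37  1.35  2.24  1.42  0.55  0.18]
    0.1 [-1.43 -0.32  1.36  2.24  1.39  0.49  0.19]
    0.1 [-1.42 -0.3   1.36  2.24  1.38  0.48  0.19]
```

```bash
cat > opt.py <<'E'
from pl3 import *
W=[((460,-427,59),-.95),((462,-427,110),-.95),((475,-410,170),-.9),((500,-340,215),-.75),((525,-260,240),-.6),((545,-180,255),-.4),((560,-110,260),-.25),(binw(-150,-185,258),-.1),(binw(-150,-120,255),0),(binw(-148,-60,245),.1),(binw(-135,-45,200),.1),(binw(-100,-45,150),.1),(binw(-60,-45,113),.1),(binw(-30,-45,92),.1),(binw(-5,-45,78),.1)]
N=len(W);G=np.array([w[0] for w in W],float);Y=np.array([w[1] for w in W])
def dec(q):
    P,M=F(q);z=M[:,2];return P-19*z,np.arctan2(z[1],z[0]),np.arcsin(-z[2]),M[2,1]
def cost(v):
    Q=v.reshape(N,7);o=[]
    for k in range(N):
        g,yw,p,h=dec(Q[k]);o+=list((g-G[k])/5);o+=[20*h,.5*(yw-Y[k]),(4 if k in(0,N-1,N-2,1) else 1.)*(p-.75)]
    return np.hstack([o,.6*np.diff(Q,axis=0).ravel(),3*(Q[0]-q0)])
if __name__=='__main__':
    v0=np.tile(q0,(N,1));e=np.array([.5,.7,-.9,2.17,2.2,.63,-.45]);v0=q0+(e-q0)*np.linspace(0,1,N)[:,None]
    r=least_squares(cost,np.clip(v0,LO+.03,HI-.03).ravel(),bounds=(np.tile(LO+.02,N),np.tile(HI-.02,N)),max_nfev=150)
    Q=r.x.reshape(N,7);np.save('Q.npy',Q)
    for k in range(N):
        g,yw,p,h=dec(Q[k]);print(k,(g-G[k]).round(0),'yaw',yw.round(2),'p',p.round(2),'h',h.round(2),Q[k].round(2))
E
python3 opt.py
```

```text
t 18.68 tcp [ 469.2 -437.9   46.2] grasp bin [-322.3, -548.7, 59.1] yaw -0.947 pitch 0.745 F [-2.5  2.8  5.2] w 57.9 gf 36.5 q [ 0.24  0.5   0.33  2.33  2.7   0.46 -1.57]
0 [-0.  0. -0.] yaw -0.95 p 0.75 h 0.0 [ 0.25  0.49  0.33  2.33  2.7   0.45 -1.57]
1 [-0.  0. -0.] yaw -0.91 p 0.75 h 0.0 [ 0.25  0.36  0.33  2.32  2.62  0.34 -1.39]
2 [-0.  0. -0.] yaw -0.82 p 0.7 h 0.0 [ 0.24  0.22  0.32  2.32  2.55  0.28 -1.22]
3 [ 0. -0. -0.] yaw -0.66 p 0.66 h 0.0 [ 0.2   0.09  0.25  2.36  2.48  0.25 -1.07]
4 [ 0. -0. -0.] yaw -0.5 p 0.63 h 0.0 [ 0.13  0.    0.16  2.39  2.41  0.25 -0.97]
5 [ 0. -0. -0.] yaw -0.36 p 0.61 h 0.0 [ 0.07 -0.05  0.08  2.41  2.34  0.25 -0.91]
6 [ 0. -0. -0.] yaw -0.24 p 0.6 h 0.0 [ 0.02 -0.06 -0.    2.41  2.29  0.25 -0.86]
7 [-0.  0. -0.] yaw -0.13 p 0.61 h 0.0 [-0.04 -0.05 -0.08  2.41  2.26  0.25 -0.84]
8 [ 0.  0. -0.] yaw -0.02 p 0.61 h 0.0 [-0.08 -0.07 -0.15  2.43  2.25  0.25 -0.84]
9 [ 0. -0. -0.] yaw 0.09 p 0.63 h 0.0 [-0.13 -0.05 -0.21  2.43  2.25  0.25 -0.86]
10 [ 0. -0. -0.] yaw 0.12 p 0.7 h 0.0 [-0.13  0.06 -0.23  2.4   2.28  0.26 -0.88]
11 [-0.  0.  0.] yaw 0.09 p 0.76 h -0.0 [-0.12  0.22 -0.24  2.34  2.32  0.31 -0.91]
12 [-0.  0.  0.] yaw 0.08 p 0.77 h -0.0 [-0.11  0.35 -0.25  2.26  2.35  0.37 -0.94]
13 [0. 0. 0.] yaw 0.06 p 0.75 h -0.0 [-0.11  0.44 -0.26  2.21  2.38  0.42 -0.97]
14 [-0.  0.  0.] yaw 0.06 p 0.75 h 0.0 [-0.1   0.5  -0.26  2.16  2.4   0.43 -0.97]
```

```bash
cat > tr.py <<'E'
from pl3 import *
import sys
Q=np.load('Q.npy')
def track(k0,k1,ns,op=.2,Qd=None):
    global Q
    if Qd is not None:Q=Qd
    t0=s['tcp_pos'];rr=[]
    for k,n in zip(range(k0,k1),ns):
        for i in range(1,n+1):
            P,M=F(Q[k]+(Q[k+1]-Q[k])*i/n)
            rr.append(np.hstack([(R.from_matrix(M)*R0.inv()).as_rotvec().round(2),(P-t0).round(0)]))
    out=run_rows(rr)
    for k,o in zip(rr,out):print([float(v) for v in k[:3]]+[int(v) for v in k[3:]]+[op],'err',np.linalg.norm(F(o)[0]-t0-k[3:]).round(0),o.round(2))
if __name__=='__main__': track(0,9,[3]+[2]*8)
E
python3 tr.py
```

```text
t 18.68 tcp [ 469.2 -437.9   46.2] grasp bin [-322.3, -548.7, 59.1] yaw -0.947 pitch 0.745 F [-2.5  2.8  5.2] w 57.9 gf 36.5 q [ 0.24  0.5   0.33  2.33  2.7   0.46 -1.57]
[-0.0, 0.0, 0.01, 0, -1, 17, 0.2] err 2.0 [ 0.23  0.46  0.35  2.33  2.7   0.42 -1.55]
[-0.0, 0.0, 0.02, 1, -1, 34, 0.2] err 2.0 [ 0.21  0.42  0.38  2.33  2.69  0.38 -1.51]
[0.0, 0.0, 0.04, 1, 0, 51, 0.2] err 2.0 [ 0.2   0.37  0.39  2.32  2.7   0.34 -1.48]
[-0.02, -0.01, 0.08, 9, 8, 81, 0.2] err 2.0 [ 0.15  0.31  0.44  2.33  2.68  0.3  -1.42]
[-0.04, -0.03, 0.13, 16, 17, 112, 0.2] err 2.0 [ 0.12  0.24  0.46  2.33  2.69  0.28 -1.37]
[-0.05, -0.04, 0.21, 31, 53, 134, 0.2] err 2.0 [ 0.03  0.17  0.49  2.35  2.64  0.26 -1.29]
[-0.06, -0.06, 0.29, 43, 89, 157, 0.2] err 2.0 [-0.05  0.09  0.51  2.37  2.59  0.24 -1.19]
[-0.07, -0.07, 0.37, 58, 129, 170, 0.2] err 2.0 [-0.13  0.05  0.51  2.38  2.51  0.24 -1.08]
[-0.08, -0.09, 0.44, 69, 170, 183, 0.2] err 2.0 [-0.19 -0.    0.49  2.4   2.42  0.26 -0.98]
[-0.08, -0.1, 0.51, 81, 211, 190, 0.2] err 2.0 [-0.23 -0.03  0.45  2.41  2.35  0.26 -0.91]
[-0.09, -0.11, 0.58, 90, 252, 198, 0.2] err 2.0 [-0.26 -0.06  0.39  2.42  2.28  0.28 -0.84]
[-0.09, -0.12, 0.64, 99, 288, 201, 0.2] err 2.0 [-0.29 -0.07  0.36  2.43  2.27  0.28 -0.84]
[-0.08, -0.12, 0.7, 106, 324, 203, 0.2] err 2.0 [-0.31 -0.07  0.32  2.42  2.23  0.27 -0.8 ]
[-0.08, -0.12, 0.76, 112, 360, 202, 0.2] err 2.0 [-0.34 -0.07  0.28  2.42  2.22  0.27 -0.8 ]
[-0.07, -0.12, 0.82, 116, 397, 201, 0.2] err 2.0 [-0.37 -0.07  0.25  2.42  2.21  0.27 -0.79]
[-0.07, -0.12, 0.88, 112, 430, 199, 0.2] err 2.0 [-0.4  -0.07  0.22  2.43  2.22  0.27 -0.8 ]
[-0.07, -0.12, 0.93, 105, 463, 198, 0.2] err 2.0 [-0.43 -0.08  0.18  2.44  2.17  0.28 -0.77]
[-0.06, -0.12, 0.98, 102, 493, 193, 0.2] err 2.0 [-0.46 -0.07  0.16  2.44  2.21  0.28 -0.81]
[-0.05, -0.11, 1.04, 97, 524, 188, 0.2] err 2.0 [-0.49 -0.06  0.14  2.44  2.22  0.27 -0.81]
```

play_rows --targets '[0,0,0.01,0,-1,17,0.2,0,0,0.02,1,-1,34,0.2,0,0,0.04,1,0,51,0.2,-0.02,-0.01,0.08,9,8,81,0.2,-0.04,-0.03,0.13,16,17,112,0.2,-0.05,-0.04,0.21,31,53,134,0.2,-0.06,-0.06,0.29,43,89,157,0.2,-0.07,-0.07,0.37,58,129,170,0.2,-0.08,-0.09,0.44,69,170,183,0.2,-0.08,-0.1,0.51,81,211,190,0.2,-0.09,-0.11,0.58,90,252,198,0.2,-0.09,-0.12,0.64,99,288,201,0.2,-0.08,-0.12,0.7,106,324,203,0.2,-0.08,-0.12,0.76,112,360,202,0.2,-0.07,-0.12,0.82,116,397,201,0.2,-0.07,-0.12,0.88,112,430,199,0.2,-0.07,-0.12,0.93,105,463,198,0.2,-0.06,-0.12,0.98,102,493,193,0.2,-0.05,-0.11,1.04,97,524,188,0.2]'

```text
t: 21.05
tcp_pos: [565.5, 87.9, 232.4]
orientation: [0.451, -0.043, 0.891, 0.022]
contact_force: [0.0, 0.7, -2.5]
grip_width: 58.2
grip_force: 38.6
```

```bash
cat > pl6.py <<'E'
from pl3 import *
from opt import W
# remaining: Cartesian way points, yaw .1, pitch .75
dy=-45
pts=[(binw(-140,-55,222),.1,.68,0),(binw(-135,-48,200),.1,.7,0),(binw(-118,dy,172),.1,.74,0),(binw(-100,dy,150),.1,.75,0),(binw(-80,dy,130),.1,.75,0),(binw(-60,dy,113),.1,.75,0),(binw(-45,dy,102),.1,.75,0),(binw(-30,dy,92),.1,.75,0),(binw(-16,dy,86),.1,.75,0),(binw(-5,dy,82),.1,.75,0),(binw(-5,dy,82),.1,.75,0)]
dor(pts,.2)
snap('side','side3.png');snap('top','top3.png')
a=cv2.imread('pics/side3.png')[60:270,180:460];b=cv2.imread('pics/top3.png')[100:310,80:360]
cv2.imwrite('pics/c3.png',cv2.resize(np.hstack([a,b]),(800,300)))
E
python3 pl6.py
```

```text
t 21.05 tcp [565.5  87.9 232.4] grasp bin [-148.1, -58.0, 243.7] yaw 0.098 pitch 0.633 F [ 0.   0.7 -2.5] w 58.2 gf 38.6 q [-0.46 -0.06  0.12  2.44  2.24  0.26 -0.83]
[-0.006, 0.047, 0.003, 7, 4, -22, 0.2] [571.  92. 208.] [-0.46 -0.01  0.12  2.42  2.24  0.24 -0.83]
[-0.008, 0.067, 0.003, 10, 12, -45, 0.2] [574. 100. 185.] [-0.47  0.05  0.12  2.42  2.33  0.26 -0.95]
[-0.012, 0.107, 0.003, 26, 18, -73, 0.2] [590. 106. 157.] [-0.46  0.14  0.11  2.38  2.41  0.25 -1.03]
[-0.013, 0.117, 0.003, 44, 21, -95, 0.2] [608. 109. 135.] [-0.41  0.21  0.07  2.35  2.52  0.28 -1.14]
[-0.013, 0.117, 0.003, 64, 24, -115, 0.2] [628. 112. 115.] [-0.36  0.29  0.03  2.32  2.6   0.31 -1.21]
[-0.013, 0.117, 0.003, 83, 27, -132, 0.2] [647. 115.  98.] [-0.33  0.35  0.    2.29  2.64  0.34 -1.25]
[-0.013, 0.117, 0.003, 98, 30, -143, 0.2] [662. 118.  87.] [-0.31  0.39 -0.01  2.26  2.66  0.35 -1.26]
[-0.013, 0.117, 0.003, 113, 32, -153, 0.2] [677. 120.  77.] [-0.3   0.43 -0.02  2.23  2.67  0.36 -1.27]
[-0.013, 0.117, 0.003, 127, 35, -159, 0.2] [691. 123.  71.] [-0.3   0.46 -0.02  2.19  2.67  0.36 -1.27]
[-0.013, 0.117, 0.003, 138, 37, -163, 0.2] [702. 125.  67.] [-0.29  0.48 -0.02  2.17  2.68  0.35 -1.27]
[-0.013, 0.117, 0.003, 138, 37, -163, 0.2] [702. 125.  67.] [-0.29  0.48 -0.02  2.17  2.68  0.35 -1.27]
```

View pics/c3.png

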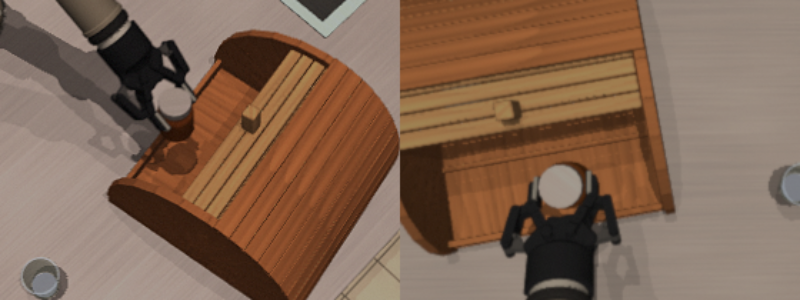

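The jar is held upright between the fingers, lid at (560,187) in the right crop, in the open mouth and clear of the cover handle at (508,112). Carry it in under the roof.

play_rows --targets '[-0.006,0.047,0.003,7,4,-22,0.2,-0.008,0.067,0.003,10,12,-45,0.2,-0.012,0.107,0.003,26,18,-73,0.2,-0.013,0.117,0.003,44,21,-95,0.2,-0.013,0.117,0.003,64,24,-115,0.2,-0.013,0.117,0.003,83,27,-132,0.2,-0.013,0.117,0.003,98,30,-143,0.2,-0.013,0.117,0.003,113,32,-153,0.2,-0.013,0.117,0.003,127,35,-159,0.2,-0.013,0.117,0.003,138,37,-163,0.2,-0.013,0.117,0.003,138,37,-163,0.2,-0.013,0.117,0.003,138,37,-163,0.2]'

```text
t: 22.65
tcp_pos: [704.1, 123.0, 70.3]
orientation: [0.399, -0.044, 0.916, 0.019]
contact_force: [-0.3, -0.0, -2.0]
grip_width: 58.3
grip_force: 38.6
```

```bash
python3 - <<'E'
from pl3 import *
st();g=lambda z:(binw(-5,-45,z),.1,.745,0)
dor([g(79),g(77),g(75),g(73.5),g(72),g(71)],.2)
E
```

```text
t 22.65 tcp [704.1 123.   70.3] grasp bin [-4.3, -46.7, 83.3] yaw 0.096 pitch 0.749 F [-0.3 -0.  -2. ] w 58.3 gf 38.6 q [-0.3   0.48 -0.01  2.17  2.68  0.35 -1.27]
t 22.65 tcp [704.1 123.   70.3] grasp bin [-4.3, -46.7, 83.3] yaw 0.096 pitch 0.749 F [-0.3 -0.  -2. ] w 58.3 gf 38.6 q [-0.3   0.48 -0.01  2.17  2.68  0.35 -1.27]
[0.001, -0.004, 0.004, -1, 2, -4, 0.2] [702. 124.  64.] [-0.29  0.49 -0.02  2.17  2.69  0.37 -1.28]
[0.001, -0.004, 0.004, -1, 2, -6, 0.2] [702. 124.  62.] [-0.29  0.49 -0.02  2.17  2.69  0.37 -1.28]
[0.001, -0.004, 0.004, -1, 2, -8, 0.2] [702. 124.  60.] [-0.29  0.5  -0.02  2.17  2.7   0.38 -1.29]
[0.001, -0.004, 0.004, -1, 2, -10, 0.2] [702. 124.  58.] [-0.28  0.5  -0.03  2.17  2.7   0.38 -1.29]
[0.001, -0.004, 0.004, -1, 2, -11, 0.2] [702. 124.  57.] [-0.28  0.5  -0.03  2.17  2.7   0.38 -1.29]
[0.001, -0.004, 0.004, -1, 2, -12, 0.2] [702. 124.  56.] [-0.28  0.5  -0.03  2.17  2.7   0.39 -1.29]
```

play_rows --targets '[0,-0.004,0.004,0,0,-3,0.2,0,-0.004,0.004,0,0,-6,0.2,0,-0.004,0.004,0,0,-8,0.2,0,-0.004,0.004,0,0,-10,0.2,0,-0.004,0.004,0,0,-11,0.2,0,-0.004,0.004,0,0,-11,0.2]'

```text
t: 23.4
tcp_pos: [704.5, 123.0, 59.1]
orientation: [0.401, -0.046, 0.915, 0.02]
contact_force: [0.7, 0.2, -2.8]
grip_width: 58.4
grip_force: 38.6
```

Not touching yet (full weight still on the wrist); lower in 1 mm steps.

play_rows --targets '[0,0,0,0,0,-1,0.2,0,0,0,0,0,-1,0.2,0,0,0,0,0,-2,0.2,0,0,0,0,0,-2,0.2]'

```text
t: 23.9
tcp_pos: [705.0, 123.1, 58.2]
orientation: [0.402, -0.046, 0.914, 0.02]
contact_force: [-2.4, -0.1, 3.7]
grip_width: 58.3
grip_force: 39.0
```

play_rows --targets '[0,0,0,0,0,0,0.75,0,0,0,0,0,0,0.8,0,0,0,0,0,0,0.9,0,0,0,0,0,0,1,0,0,0,0,0,0,1,0,0,0,0,0,0,1]'

```text
t: 24.65
tcp_pos: [704.5, 123.0, 57.2]
orientation: [0.401, -0.046, 0.915, 0.02]
contact_force: [-0.1, -0.1, 0.4]
grip_width: 85.0
grip_force: 0.0
```

```bash
cat > pl7.py <<'E'
from pl3 import *
g=binw(-4.5,-46,71)
dor([(g,.1,.75,b) for b in(12,30,55,80,105,130,155,180,205,225)],1)
E
python3 pl7.py
```

```text
t 24.65 tcp [704.5 123.   57.2] grasp bin [-3.9, -46.8, 70.1] yaw 0.099 pitch 0.745 F [-0.1 -0.1  0.4] w 85.0 gf 0.0 q [-0.28  0.51 -0.03  2.17  2.71  0.39 -1.29]
[0.0, 0.005, -0.0, -9, 0, 9, 1] [694. 122.  64.] [-0.29  0.48 -0.02  2.19  2.69  0.37 -1.28]
[0.0, 0.005, -0.0, -23, -2, 21, 1] [680. 120.  76.] [-0.3   0.44 -0.01  2.22  2.68  0.36 -1.27]
[0.0, 0.005, -0.0, -41, -3, 38, 1] [662. 119.  93.] [-0.33  0.38  0.01  2.25  2.64  0.34 -1.25]
[0.0, 0.005, -0.0, -59, -5, 55, 1] [644. 117. 110.] [-0.37  0.32  0.04  2.29  2.6   0.31 -1.22]
[0.0, 0.005, -0.0, -77, -7, 72, 1] [626. 115. 127.] [-0.41  0.26  0.08  2.32  2.55  0.29 -1.17]
[0.0, 0.005, -0.0, -95, -9, 89, 1] [608. 113. 144.] [-0.47  0.2   0.13  2.35  2.46  0.26 -1.1 ]
[0.0, 0.005, -0.0, -114, -11, 106, 1] [589. 111. 161.] [-0.56  0.13  0.21  2.37  2.33  0.23 -0.96]
[0.0, 0.005, -0.0, -132, -12, 124, 1] [571. 111. 179.] [-0.42  0.06  0.04  2.39  2.06  0.23 -0.69]
[0.0, 0.005, -0.0, -150, -14, 141, 1] [552. 111. 195.] [-0.43 -0.01  0.02  2.41  1.82  0.23 -0.47]
[0.0, 0.005, -0.0, -165, -16, 154, 1] [538. 106. 209.] [-0.48 -0.07  0.07  2.43  1.62  0.23 -0.26]
```

play_rows --targets '[0,0.005,0,-9,0,9,1,0,0.005,0,-23,-2,21,1,0,0.005,0,-41,-3,38,1,0,0.005,0,-59,-5,55,1,0,0.005,0,-77,-7,72,1,0,0.005,0,-95,-9,89,1,0,0.005,0,-110,-11,106,1,0,0.005,0,-120,-12,124,1,0,0.005,0,-125,-14,141,1,0,0.005,0,-125,-14,160,1,0,0.005,0,-125,-14,160,1]'

```text
t: 26.02
tcp_pos: [580.6, 109.0, 206.2]
orientation: [0.399, -0.044, 0.916, 0.02]
contact_force: [0.4, -0.6, -0.3]
grip_width: 85.4
grip_force: 0.0
```

```bash
cat > pl8.py <<'E'
from sim import *
st();q0=np.array(ctrl.state()['joint_positions'])
im=snap('side','side4.png');im2=snap('top','top4.png')
a=cv2.imread('pics/side4.png')[60:270,180:460];b=cv2.imread('pics/top4.png')[100:310,80:360]
cv2.imwrite('pics/c4.png',cv2.resize(np.hstack([a,b]),(800,300)))
h=handle(1.2);t,Rt,z=pose(h,YAW,1.3)
FL=R.from_euler('z',np.pi)
for Rx in(Rt,Rt*FL):
    q,e,er=ik(t-z*110,Rx,q0,.002);print(q.round(2),e.round(1),er.round(3))
    q,e,er=ik(t-z*110,Rx,np.array([-.5,.2,.2,1.6,0,1,-1.7]),.002);print(q.round(2),e.round(1),er.round(3))
E
python3 pl8.py
```

```text
t 26.02 tcp [580.6 109.  206.2] grasp bin [-128.3, -39.8, 219.2] yaw 0.098 pitch 0.749 F [ 0.4 -0.6 -0.3] w 85.4 gf 0.0 q [ 0.36  0.05 -0.74  2.34  1.72  0.23 -0.33]
[ 0.3   0.23 -0.76  1.61  0.26  1.11 -1.92] 0.0 0.0
[-0.51  0.18  0.2   1.63  0.    1.07 -1.72] 0.0 0.0
[ 0.68  0.44 -1.37  1.6   0.58  1.23  0.98] 0.0 0.0
[-0.23  0.18 -0.12  1.62  0.08  1.08  1.36] 0.0 0.0
```

View pics/c4.png

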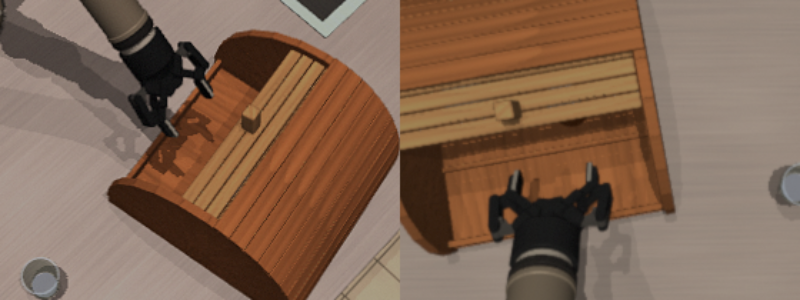

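The jar stands back under the roof, a dark patch at (572,122) in the right crop, and the gripper is empty. Next, regrip the handle.

```bash
cat > pl9.py <<'E'
from sim import *
q0=np.array(ctrl.state()['joint_positions'])
h=handle(1.195);t,Rt,z=pose(h,YAW,1.3)
q,e,er=ik(t-z*110,Rt,np.array([0,.2,-.4,1.6,.1,1.1,-1.8]),.005)
m=q0+(q-q0)*.5; m[1]-=.12
print(q.round(2))
plan([(m,6),(q,7),(q,3)])
E
python3 pl9.py
```

```text
[-0.    0.19 -0.39  1.62  0.14  1.08 -1.83]
[0.16, -0.04, -0.23, 30, -15, 36, 1] tcp [600.  98. 229.]
[0.32, -0.08, -0.44, 52, -29, 69, 1] tcp [616.  88. 252.]
[0.49, -0.12, -0.65, 68, -43, 99, 1] tcp [630.  78. 274.]
[0.67, -0.14, -0.86, 77, -54, 125, 1] tcp [639.  70. 293.]
[0.85, -0.15, -1.06, 80, -60, 148, 1] tcp [645.  63. 311.]
[1.03, -0.16, -1.25, 79, -62, 168, 1] tcp [649.  59. 328.]
[1.16, -0.12, -1.44, 79, -60, 161, 1] tcp [652.  56. 337.]
[1.27, -0.08, -1.63, 77, -53, 153, 1] tcp [653.  56. 342.]
[1.38, -0.03, -1.82, 74, -41, 145, 1] tcp [653.  58. 344.]
[1.46, 0.03, -2.02, 68, -25, 138, 1] tcp [652.  64. 344.]
[1.53, 0.08, -2.22, 62, -3, 133, 1] tcp [650.  73. 343.]
[1.57, 0.15, -2.42, 54, 22, 131, 1] tcp [646.  85. 341.]
[1.59, 0.21, -2.63, 46, 50, 132, 1] tcp [642. 100. 340.]
[1.59, 0.21, -2.63, 46, 50, 132, 1] tcp [638. 116. 339.]
[1.59, 0.21, -2.63, 46, 50, 132, 1] tcp [634. 131. 339.]
[1.59, 0.21, -2.63, 46, 50, 132, 1] tcp [629. 147. 338.]
end [ 0.3   0.22 -0.77  1.63  0.32  1.1  -1.84] want [-0.    0.19 -0.39  1.62  0.14  1.08 -1.83]
```

```bash
python3 - <<'E'
from sim import *
r=[[.1,-.02,-.14,0,-10,40],[.2,-.05,-.28,0,-20,80],[.32,-.08,-.44,0,-29,115],[.49,-.12,-.65,10,-43,140],[.67,-.14,-.86,20,-50,155],[.85,-.15,-1.06,30,-55,160],[1.03,-.16,-1.25,40,-55,165],[1.16,-.12,-1.44,45,-55,161],[1.27,-.08,-1.63,45,-50,153],[1.38,-.03,-1.82,45,-40,150],[1.46,.03,-2.02,45,-25,145],[1.53,.08,-2.22,45,-3,140],[1.57,.15,-2.42,45,22,135]]+[[1.59,.21,-2.63,46,50,132]]*6
o=run_rows(r)
for q in o:print(F(q)[0].round(0),q.round(2))
E
```

```text
[581. 100. 237.] [ 0.27 -0.02 -0.63  2.32  1.45  0.23 -0.21]
[581.  90. 277.] [ 0.27 -0.1  -0.62  2.29  1.18  0.25 -0.11]
[580.  81. 311.] [ 0.26 -0.15 -0.61  2.26  1.01  0.31 -0.13]
[586.  72. 331.] [ 0.29 -0.17 -0.64  2.23  0.99  0.36 -0.29]
[592.  65. 344.] [ 0.31 -0.16 -0.67  2.2   0.97  0.41 -0.45]
[599.  61. 352.] [ 0.33 -0.15 -0.7   2.17  0.96  0.46 -0.61]
[606.  58. 358.] [ 0.35 -0.13 -0.72  2.13  0.94  0.52 -0.78]
[612.  57. 360.] [ 0.36 -0.1  -0.74  2.09  0.89  0.58 -0.91]
[616.  57. 360.] [ 0.36 -0.07 -0.76  2.04  0.83  0.65 -1.02]
[618.  60. 358.] [ 0.36 -0.04 -0.77  1.99  0.76  0.72 -1.13]
[620.  66. 356.] [ 0.36 -0.01 -0.78  1.93  0.69  0.79 -1.24]
[621.  76. 353.] [ 0.35  0.03 -0.79  1.87  0.63  0.86 -1.35]
[622.  89. 350.] [ 0.34  0.08 -0.79  1.81  0.56  0.94 -1.46]
[623. 106. 347.] [ 0.33  0.13 -0.79  1.75  0.49  1.01 -1.58]
[624. 123. 344.] [ 0.32  0.17 -0.79  1.69  0.42  1.06 -1.69]
[625. 140. 340.] [ 0.31  0.2  -0.78  1.65  0.35  1.09 -1.8 ]
[626. 157. 337.] [ 0.31  0.23 -0.78  1.62  0.26  1.11 -1.91]
[626. 158. 337.] [ 0.31  0.23 -0.78  1.61  0.26  1.11 -1.92]
[626. 158. 337.] [ 0.31  0.23 -0.78  1.61  0.26  1.11 -1.92]
```

play_rows --targets '[0.1,-0.02,-0.14,0,-10,40,1,0.2,-0.05,-0.28,0,-20,80,1,0.32,-0.08,-0.44,0,-29,115,1,0.49,-0.12,-0.65,10,-43,140,1,0.67,-0.14,-0.86,20,-50,155,1,0.85,-0.15,-1.06,30,-55,160,1,1.03,-0.16,-1.25,40,-55,165,1,1.16,-0.12,-1.44,45,-55,161,1,1.27,-0.08,-1.63,45,-50,153,1,1.38,-0.03,-1.82,45,-40,150,1,1.46,0.03,-2.02,45,-25,145,1,1.53,0.08,-2.22,45,-3,140,1,1.57,0.15,-2.42,45,22,135,1,1.59,0.21,-2.63,46,50,132,1,1.59,0.21,-2.63,46,50,132,1,1.59,0.21,-2.63,46,50,132,1,1.59,0.21,-2.63,46,50,132,1,1.59,0.21,-2.63,46,50,132,1]'

```text
t: 28.38
tcp_pos: [627.1, 158.9, 336.5]
orientation: [-0.01, 0.988, 0.08, 0.135]
contact_force: [0.7, -0.8, 0.7]
grip_width: 85.2
grip_force: 0.0
```

```bash
python3 - <<'E'
from sim import *
st();g=binw(-33,1,250);rows([(g,YAW,1.3,b) for b in(60,30,0)])
E
python3 m2.py | grep handle
```

```text
t 28.38 tcp [627.1 158.9 336.5] grasp bin [-65.4, 0.7, 354.8] yaw 0.156 pitch 1.299 F [ 0.7 -0.8  0.7] w 85.2 gf 0.0 q [ 0.25  0.22 -0.7   1.61  0.24  1.1  -1.91]
[0.001, 0.001, 0.008] [16, 3, -47]
[0.001, 0.001, 0.008] [24, 4, -76]
[0.001, 0.001, 0.008] [32, 6, -105]
side handle n 169 y [-11.8  12.9] r [235.1 241.4] ang [1.331 1.358 1.389 1.416 1.433]
top handle n 6 y [-11.4 -10.8] r [225.1 231.5] ang [1.398 1.401 1.407 1.413 1.417]
```

play_rows --targets '[0,0,0.008,16,3,-47,1,0,0,0.008,24,4,-76,1,0,0,0.008,29,5,-92,1,0,0,0.008,32,6,-105,1,0,0,0.008,32,6,-105,1,0,0,0.008,32,6,-105,0,0,0,0.008,32,6,-105,0,0,0,0.008,32,6,-105,0,0,0,0.008,32,6,-105,0,0,0,0.008,32,6,-105,0]' --squeeze 40

```text
t: 29.72
tcp_pos: [659.4, 165.1, 233.1]
orientation: [-0.011, 0.987, 0.086, 0.136]
contact_force: [-1.5, 0.6, 3.2]
grip_width: 23.1
grip_force: 41.4
```

```bash
python3 arc.py 1.2 0.5 1.3 1.22 15
```

```text
t 29.73 tcp [659.4 165.1 233.1] grasp bin [-32.5, 1.3, 251.3] yaw 0.168 pitch 1.296 F [-1.5  0.6  3.2] w 23.1 gf 41.4 q [ 0.2   0.36 -0.67  1.69  0.36  0.93 -1.99]
angle 1.425 r 223.7 by 1.3
[0.0, -0.0, -0.0, -10, -2, -2] [ 0.21  0.34 -0.68  1.71  0.35  0.91 -1.99]
[0.0, -0.01, -0.0, -20, -3, -4] [ 0.21  0.32 -0.68  1.75  0.35  0.89 -2.  ]
[0.0, -0.01, -0.0, -30, -5, -7] [ 0.22  0.3  -0.68  1.77  0.34  0.88 -2.  ]
[0.0, -0.02, -0.0, -40, -7, -10] [ 0.23  0.28 -0.69  1.81  0.33  0.85 -2.  ]
[0.01, -0.02, -0.0, -49, -8, -13] [ 0.25  0.26 -0.69  1.83  0.32  0.83 -1.99]
[0.01, -0.03, -0.0, -59, -10, -17] [ 0.25  0.24 -0.7   1.87  0.31  0.8  -1.99]
[0.01, -0.03, -0.0, -68, -12, -22] [ 0.26  0.23 -0.7   1.9   0.31  0.79 -1.99]
[0.01, -0.04, -0.0, -77, -13, -27] [ 0.26  0.21 -0.7   1.93  0.3   0.76 -2.  ]
[0.01, -0.04, -0.0, -85, -15, -32] [ 0.27  0.2  -0.7   1.95  0.3   0.74 -2.  ]
[0.01, -0.05, -0.0, -94, -16, -38] [ 0.27  0.19 -0.7   1.99  0.3   0.71 -2.01]
[0.01, -0.05, -0.0, -102, -17, -44] [ 0.27  0.18 -0.7   2.01  0.3   0.7  -2.01]
[0.01, -0.06, -0.0, -110, -19, -51] [ 0.27  0.17 -0.7   2.04  0.31  0.66 -2.02]
[0.01, -0.06, -0.0, -118, -20, -58] [ 0.27  0.16 -0.7   2.07  0.31  0.65 -2.03]
[0.01, -0.07, -0.0, -125, -21, -65] [ 0.26  0.15 -0.7   2.1   0.32  0.61 -2.05]
[0.01, -0.07, -0.0, -132, -22, -73] [ 0.26  0.15 -0.7   2.12  0.33  0.59 -2.06]
```

play_rows --targets '[0,0,0,-10,-2,-2,0,0,-0.01,0,-20,-3,-4,0,0,-0.01,0,-30,-5,-7,0,0,-0.02,0,-40,-7,-10,0,0.01,-0.02,0,-49,-8,-13,0,0.01,-0.03,0,-59,-10,-17,0,0.01,-0.03,0,-68,-12,-22,0,0.01,-0.04,0,-77,-13,-27,0,0.01,-0.04,0,-85,-15,-32,0,0.01,-0.05,0,-94,-16,-38,0,0.01,-0.05,0,-102,-17,-44,0,0.01,-0.06,0,-110,-19,-51,0,0.01,-0.06,0,-118,-20,-58,0,0.01,-0.07,0,-125,-21,-65,0,0.01,-0.07,0,-132,-22,-73,0]'

```text
t: 31.6
tcp_pos: [526.5, 142.4, 159.0]
orientation: [-0.013, 0.982, 0.085, 0.171]
contact_force: [1.1, 0.4, 4.1]
grip_width: 23.0
grip_force: 41.3
```

```bash
python3 arc.py 0.51 0.02 1.22 1.2 13
```

```text
t 31.6 tcp [526.5 142.4 159. ] grasp bin [-168.6, 1.3, 176.9] yaw 0.16 pitch 1.227 F [1.1 0.4 4.1] w 23.0 gf 41.3 q [ 0.26  0.15 -0.7   2.12  0.33  0.59 -2.06]
angle 0.717 r 223.6 by 1.3
[0.01, -0.01, -0.0, -5, -1, -6] [ 0.26  0.14 -0.7   2.15  0.33  0.56 -2.06]
[0.01, -0.01, -0.0, -10, -2, -13] [ 0.26  0.15 -0.7   2.16  0.34  0.54 -2.08]
[0.01, -0.01, -0.0, -15, -3, -20] [ 0.25  0.15 -0.69  2.18  0.36  0.52 -2.1 ]
[0.01, -0.01, -0.0, -20, -3, -27] [ 0.25  0.15 -0.69  2.2   0.37  0.51 -2.12]
[0.01, -0.01, -0.0, -24, -4, -34] [ 0.24  0.15 -0.68  2.21  0.39  0.49 -2.14]
[0.01, -0.01, -0.0, -28, -5, -41] [ 0.23  0.16 -0.68  2.23  0.41  0.47 -2.16]
[0.01, -0.02, -0.0, -32, -5, -49] [ 0.21  0.16 -0.66  2.25  0.45  0.44 -2.21]
[0.01, -0.02, -0.0, -35, -6, -57] [ 0.2   0.17 -0.65  2.27  0.48  0.42 -2.24]
[0.01, -0.02, -0.0, -38, -6, -64] [ 0.18  0.18 -0.64  2.28  0.51  0.41 -2.27]
[0.01, -0.02, -0.0, -41, -7, -72] [ 0.16  0.19 -0.62  2.29  0.55  0.39 -2.31]
[0.01, -0.02, -0.0, -44, -7, -80] [ 0.14  0.2  -0.6   2.3   0.59  0.37 -2.35]
[0.01, -0.02, -0.0, -46, -8, -88] [ 0.12  0.21 -0.58  2.31  0.63  0.35 -2.39]
[0.01, -0.03, -0.0, -48, -8, -96] [ 0.08  0.22 -0.55  2.33  0.7   0.33 -2.47]
```

play_rows --targets '[0,-0.01,0,-5,-1,-6,0,0,-0.01,0,-10,-2,-13,0,0,-0.01,0,-15,-3,-20,0,0,-0.01,0,-20,-3,-27,0,0,-0.01,0,-24,-4,-34,0,0,-0.01,0,-28,-5,-41,0,0,-0.02,0,-32,-5,-49,0,0,-0.02,0,-35,-6,-57,0,0,-0.02,0,-38,-6,-64,0,0,-0.02,0,-41,-7,-72,0,0,-0.02,0,-44,-7,-80,0,0,-0.02,0,-46,-8,-88,0,0,-0.03,0,-47,-8,-93,0]'

```text
t: 33.22
tcp_pos: [479.0, 134.2, 65.0]
orientation: [-0.011, 0.979, 0.086, 0.184]
contact_force: [-1.2, -2.8, 4.6]
grip_width: 23.1
grip_force: 41.7
```

```bash
python3 - <<'E'
from sim import *
st()
s=ctrl.state();w,x,y,z=s['orientation'];g=s['tcp_pos']-19*R.from_quat([x,y,z,w]).as_matrix()[:,2];bx=(g[:2]-O)@[ca,sa]
a=np.arctan2(g[2]-30,-bx);print('ang',a,'q',a-.209)
rr=[[0,-.005*0,0,-1,0,-4],[0,0,0,-2,0,-8],[0,0,0,-2,0,-12]]
for o in run_rows(rr):print(o.round(2))
E
```

```text
t 33.23 tcp [479.  134.2  65. ] grasp bin [-217.3, 1.3, 82.7] yaw 0.148 pitch 1.199 F [-1.2 -2.8  4.6] w 23.1 gf 41.7 q [ 0.08  0.22 -0.55  2.33  0.71  0.34 -2.47]
ang 0.2381321535812485 q 0.029132153581248516
[ 0.07  0.23 -0.54  2.33  0.73  0.34 -2.5 ]
[ 0.05  0.23 -0.53  2.34  0.75  0.33 -2.52]
[ 0.04  0.24 -0.51  2.34  0.78  0.32 -2.55]
```

play_rows --targets '[0,0,0,0,0,-2,0,0,0,0,-1,0,-4,0,0,0,0,-1,0,-6,0,0,0,0,-1,0,-7,0,0,0,0,-1,0,-7,0]'

```text
t: 33.85
tcp_pos: [478.6, 134.0, 61.9]
orientation: [-0.009, 0.979, 0.086, 0.187]
contact_force: [-31.2, -9.9, 53.6]
grip_width: 23.5
grip_force: 49.9
```

play_rows --targets '[0,0,0,0,0,2,0,0,0,0,0,0,3,0,0,0,0,0,0,3,0,0,0,0,0,0,3,0]'

```text
t: 34.35
tcp_pos: [478.4, 134.0, 62.2]
orientation: [-0.011, 0.979, 0.085, 0.185]
contact_force: [-8.3, -3.4, 12.5]
grip_width: 23.3
grip_force: 43.2
```

Still seated with about 12 N on the sill. Release and retreat along the tool.

play_rows --targets '[0,0,0,0,0,0,1,0,0,0,0,0,0,1,0,0,0,0,0,0,1,0,0,0,0,0,0,1,0,0,0,-4,-1,10,1,0,0,0,-14,-2,35,1,0,0,0,-25,-4,65,1,0,0,0,-36,-6,93,1,0,0,0,-40,-30,130,1,0,0,0,-30,-80,180,1,0,0,0,-20,-140,220,1,0,0,0,-10,-200,230,1,0,0,0,-10,-240,230,1,0,0,0,-10,-240,230,1]'

```text
t: 36.1
tcp_pos: [469.1, -109.9, 292.6]
orientation: [-0.011, 0.979, 0.082, 0.186]
contact_force: [-0.0, 0.4, -0.5]
grip_width: 85.5
grip_force: 0.0
```

```bash
python3 m2.py; python3 - <<'E'
from h import *
snap('side','side5.png');snap('top','top5.png')
a=cv2.imread('pics/side5.png');b=cv2.imread('pics/top5.png')
cv2.imwrite('pics/c5.png',cv2.resize(np.hstack([a,b]),(800,300)))
E
```

```text
side handle n 120 y [-12.9  10.2] r [224.9 239.3] ang [0.187 0.248 0.261 0.268 0.283]
 obj [195 240  27  29 366] ztop 83.2 mean [ 559.3 -241.1   80.1] circ [ 559.5 -242.2] 34.2
 obj [161 291  36  48 543] ztop 92.9 mean [ 629.9 -404.8   90.3] circ [ 629.  -404.9] 40.8
top handle n 176 y [-11.5  11.3] r [224.9 236.7] ang [0.183 0.247 0.257 0.264 0.276]
 obj [408 177  48  47 915] ztop 91.0 mean [ 630.8 -405.1   88.6] circ [ 631.  -404.4] 40.7
 obj [346 214  33  31 417] ztop 81.3 mean [ 560.4 -244.    79. ] circ [ 560. -242.] 33.8
```

View pics/c5.png

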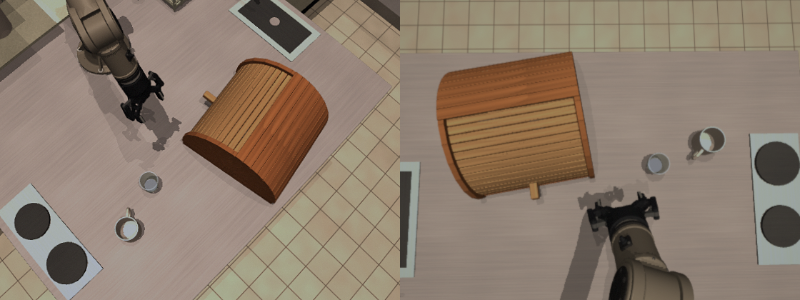

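The cover is shut: its top face measures 0.26 rad, as expected for q≈0. The tumbler and mug have not moved, and the arm is clear.

```bash
python3 -c "
from plant import ctrl
print(ctrl.job_done())"
```

```text
the job is handed in; nothing more can be done
None
```

I put the jar in the bin behind the rail, right of the tin, rolled the cover shut (about 0 rad in both cameras) and handed the job in at about 36 s; no verdict came back, and I did not see the jar or tin after closing, though the tumbler and mug measured unmoved.

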